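# Make up the leaf-skin and pond-water microscopy kits

### The job

Make up the two microscopy kits for the class. Leaf-skin kit, in the tray with the long rectangular pocket: lay the slide box flat in the long pocket, stand the larger dropper bottle in the round pocket, and put the cover-glass box squarely on top of the slide box; pond-water kit, in the tray with two round pockets: the closed petri dish in the wide pocket and the small beaker upright in the narrower one. Set everything down without dropping it, fully down in its pocket, and leave the small bottle, the large beaker and the toothpick pot standing where they are.

Things in the scene. Friction and masses are not known exactly. Their poses are not given: they have to be found in the camera images.
- leaf_tray: Fixed grey kit tray, white rim, 140 (x) x 220 mm (y). Origin: centre of underside, on the table; z up; at yaw 0 +x points away from the robot. Deck 8 mm, rim 13 mm high; pockets 5 mm deep, floors 3 mm above the table. Long pocket 50 (x) x 100 mm (y) centred at x +18, y -40 mm; round pocket 52 mm across at x +18, y +58 mm; a trough at x -43 holds fixed forceps.
- pond_tray: Fixed grey kit tray, white rim, 140 (x) x 220 mm (y). Origin: centre of underside, on the table; z up; at yaw 0 +x points away from the robot. Deck 8 mm, rim 13 mm high; pockets 5 mm deep, floors 3 mm above the table. Wide round pocket 78 mm across at x +18, y -45 mm; narrower one 60 mm across at x +18, y +50 mm; a trough at x -43 holds a fixed pipette (top 14 mm).
- slide_box: Closed white cardboard box of microscope slides with a dark band at one end, lying flat: 32 mm (x) by 80 mm (y, its long axis) by 28 mm high, about 90 g. Origin: centre of its underside. It may lie either way round in its pocket.
- cover_box: Small closed clear plastic box of cover glasses, greenish inside, 24 x 24 mm and 20 mm high (a lip and catch stand out at most 2 mm, seen only), 25 g. Origin: centre of its underside; x and y along its sides.
- dish: Closed clear petri dish, a round disc 58 mm across and 18 mm high, about 30 g. Origin: centre of its underside; z up. In its pocket its upper 13 mm stand above the deck, so hold it by its upper half.
- bottle: The larger of the two blue squeeze dropper bottles with red cap and nozzle, standing: body 34 mm across and 46 mm high, then shoulder and cap to 72 mm overall; about 60 g. Origin: centre of its underside; z up. Hold it by the body.
- beaker: The smaller of the two clear beakers, empty, straight-sided: 42 mm across, 58 mm high, wall 2.5 mm, about 35 g. Origin: centre of its underside; z up.
- small_bottle: The smaller blue dropper bottle, 23 mm across, 48 mm high overall; stays where it stands. Origin: centre of its underside.
- large_beaker: The larger clear beaker, 58 mm across, 72 mm high; stays where it stands. Origin: centre of its underside.
- pick_pot: Clear pot full of wooden toothpicks with a paper band, 49 mm across, 54 mm high (toothpicks to 63 mm); stays where it stands. Origin: centre of its underside.
Mind the look-alikes: they are no part of the job. Leave any orange or yellow look-alike of the beaker alone. What is shaped like the cover_box but pink is not meant.

How it is judged:
By the outcome, as a careful person would: the job done as asked, in the order asked, and still so for the second after the job is handed in, with the robot touching nothing.
It also fails if it takes over 131 s, if anything falls off the work surface, if the arm or the gripper's body presses on something with over 40 N, if the wrist force passes 120 N, or if a joint passes its speed limit or range.

### The arm

A 7-joint arm with a two-finger parallel gripper is mounted at the origin on the work surface. World frame = base frame: x ahead of the robot, y to its left, z up, the work surface at z = 0. Lengths are in m, angles in degrees, forces in N, time in s.
With the tool pointing down it reaches from about 0.425 to 0.925 m from the base axis. Payload 6.8 kg.
Tool frame: the origin (TCP) lies midway between the tips of the shut fingers; the grasp point (between the pads) lies 19 mm behind it; z points along the fingers, x is the direction in which the jaws open and shut, and the axes are right-handed (so a half turn about z gives the same grasp; the last joint's range is limited). The gripper opens to 88 mm and grips with 3 to 60 N. Pads are 20 mm wide; open, the fingers measure 115 mm over their backs; the gripper's body (75 mm by 178 mm) begins 61 mm behind the grasp point.
Start: joints at [-75.751, 27.33, 1.283, 89.118, -0.659, 63.558, -4.761], TCP at [0.236, 0.633, 0.223] pointing down, gripper open.
Joint ranges: [-169.35, 169.35], [-19.33, 120.38], [-80.79, 83.38], [13.8, 139.57], [-78.32, 258.32], [9.67, 109.79], [-169.56, 169.56]. Speed limits (degrees/s): [136.94, 136.94, 180, 180, 180, 180, 180].

### API

Orientations are given as [roll, pitch, yaw] about the fixed x, y, z axes, in that order (R = Rz(yaw) Ry(pitch) Rx(roll)).
In Python, from station import arm, optics gives the robot as it stands.
- The arm moves only by the tool arm_command, never from a script. Its argument "increments" is a list of rows, each an object with "fingers": the gripper command: -1 is fully open, 1 is shut, values between are in proportion; "translation": the shift along the tool's x, y, z scaled (see below), a list of three; "angular": the turn, a rotation vector about the tool's x, y, z scaled (see below), a list of three. In form: [{"fingers": fingers, "translation": [tx, ty, tz], "angular": [ax, ay, az]}, ...]. A call has 1 to 20 rows; each row is the pose to reach, as a shift and turn from the pose commanded when the call began, along the tool's axes at that moment; what a row does not reach only later rows make up. The controller multiplies each number of a shift by 0.12 m and each number of a turn by 60 degrees. A row lasts 1/8 s, in which the tool goes at most 62.5 mm and 10.7 degrees, less where a joint would pass 70% of its speed; a pose out of reach is approached as far as the arm can. A call with a number of a shift or a turn outside -1 to 1 is refused whole. A call with a gripper value outside its range is refused whole. The fingers move at their own pace and stop on an object; the grip force is fixed at half the most. Time passes only in rows, so rows that repeat a pose let the fingers close. It gives the time, the measured TCP pose, the force and the opening at its end, in the units of the state.
- arm.state(): the state, without advancing time (a new reading comes with each control period).
- optics.snapshot(name): name is "scene" or "top"; returns (picture, depth): 400x640x3 uint8, red, green, blue; 400x640 float32, m along the optical axis (not along the pixel's ray), 0 where there is no reading.
- optics.camera_info(name): a dict with "fovy" (degrees; the focal length in pixels is half the picture's height over the tangent of half this angle, whatever the lens; pixels are square), "cx", "cy" (the principal point, pixels), "camera_from_world" (4x4, takes a point from world to camera coordinates). Camera axes: x right, y down, z forward; pixel columns grow to the right and rows downward; lengths in m; the calibration is good to about 2 mm. A picture is of the moment at which its call begins. camera_info takes no time and is no camera call.
- arm.finish_job(): hands the job in, once; it reports no verdict.
The state is a dict: "clock": time; "qpos": joint angles; "dq": joint speeds; "joint_torque": joint torques, N m; "tcp_pos": TCP position; "tool_rot": TCP orientation; "wrist_force": force on the tool from outside, world axes, zero at the start; "torque": the same for the moment, N m; "gripper_width": finger opening in m.
Only numpy, scipy, OpenCV 4.12 (cv2) and the standard library are available. Lean on these libraries where they do the work, as an engineer would, in place of code of your own. Each camera call takes 0.05 s, during which the arm holds its last target.

## Working session

There is one attempt and no reset: what is moved stays moved. The work goes in short steps, Python scripts to look and compute and a tool call to move; the robot and the scene stay as the last step left them, time stands still between calls to the robot, and variables do not carry over. Pictures are saved under pics/ and viewed, and the job is handed in when it is done.

Besides the shell and the picture viewer there is one more tool, called after "Call:" as name(argument=value, ...) on one line, values as JSON. arm_command: Moves the arm, as the interface text tells. Shifts and turns lie within -1 to 1; 1 stands for 0.12 m of shift or 60 degrees of turn. Its arguments: {"type":"object","properties":{"increments":{"type":"array"}},"required":["increments"]}

```bash
mkdir -p pics; ls; python3 - <<'E'
from station import arm, optics
import cv2, numpy as np
print(arm.state())
for n in ("scene","top"):
    im,d=optics.snapshot(n); i=optics.camera_info(n); print(n,i)
    cv2.imwrite(f"pics/{n}0.png",im[:,:,::-1]); np.savez(f"{n}0.npz",im=im,d=d)
E
```

```text
pics
{'clock': 0.0, 'qpos': array([-75.75066784,  27.37409197,   1.28043431,  89.17540965,
        -0.65898953,  63.55737325,  -4.76066828]), 'dq': array([-0.04641389, -0.08427201,  0.04818109, -0.0570895 ,  0.02998713,
       -0.04982142, -0.07251761]), 'joint_torque': array([-2.68695003e-04, -5.82859325e+01,  1.53460152e+00, -2.72615236e+01,
       -5.42292825e-02,  1.71365845e-02,  1.82438275e-04]), 'tcp_pos': array([0.23557632, 0.63194265, 0.22172319]), 'tool_rot': array([1.79992568e+02, 9.92477243e-02, 6.95584144e+01]), 'wrist_force': array([ 1.06271314, -0.4847478 , -0.73028434]), 'torque': array([-5.64007036e-06,  5.55529779e-02, -1.02664797e-02]), 'gripper_width': 0.08761042869529811}
scene {'fovy': 56.48730844035946, 'cx': 314.55319087905264, 'cy': 200.46093070123928, 'camera_from_world': array([[-0.72109927,  0.6927689 , -0.00933285,  0.43337187],
       [ 0.56661328,  0.58192564, -0.58336261, -0.32925162],
       [-0.39870445, -0.42595047, -0.81215821,  1.04901475],
       [ 0.        ,  0.        ,  0.        ,  1.        ]])}
top {'fovy': 44.01577826358021, 'cx': 329.0499601223008, 'cy': 200.6946163387813, 'camera_from_world': array([[ 0.01839314, -0.99978286, -0.00979377, -0.01030515],
       [-0.99237678, -0.01706126, -0.12205423,  0.59243293],
       [ 0.12186063,  0.01196407, -0.99247511,  1.16566308],
       [ 0.        ,  0.        ,  0.        ,  1.        ]])}
```

View pics/top0.png

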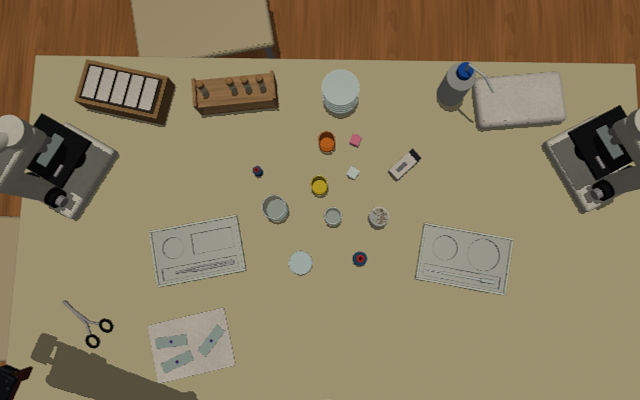

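View pics/scene0.png

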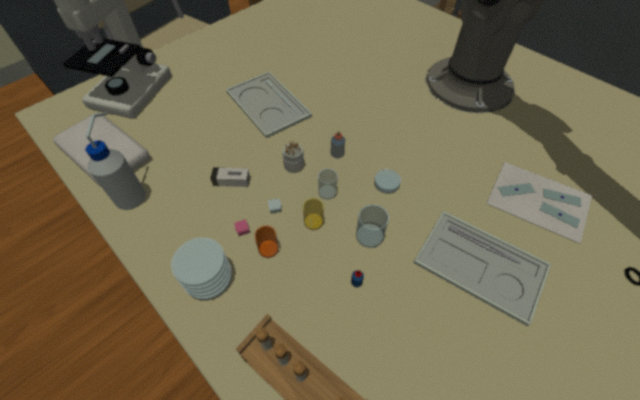

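The top view shows the leaf tray at about (197,251), the pond tray at (464,259), the slide box at (404,165), the cover box at (353,173), the dish at (301,263), the bottle at (360,259) and the small beaker at (333,217). The large beaker is at (276,209), the pick pot at (379,217) and the small bottle at (258,171). I'll enlarge the crops next.

```bash
cat > h.py <<'E'
import numpy as np, cv2
from station import arm, optics
def K(n):
    i=optics.camera_info(n); f=200/np.tan(np.radians(i['fovy']/2)); return f,i['cx'],i['cy'],np.array(i['camera_from_world'])
def ray(n,uv,z):
    f,cx,cy,T=K(n); uv=np.atleast_2d(uv).astype(float)
    d=np.c_[(uv[:,0]-cx)/f,(uv[:,1]-cy)/f,np.ones(len(uv))]@T[:3,:3]
    o=-T[:3,:3].T@T[:3,3]
    return (o+d*((z-o[2])/d[:,2])[:,None])
def proj(n,p):
    f,cx,cy,T=K(n); p=np.atleast_2d(p)@T[:3,:3].T+T[:3,3]
    return np.c_[f*p[:,0]/p[:,2]+cx,f*p[:,1]/p[:,2]+cy]
def crop(im,x0,y0,x1,y1,s,name):
    c=cv2.resize(im[y0:y1,x0:x1],None,fx=s,fy=s,interpolation=cv2.INTER_CUBIC); c=np.clip(c.astype(float)*1.3,0,255).astype(np.uint8)
    cv2.imwrite(name,c[:,:,::-1])
E
python3 - <<'E'
from h import *
im=np.load('top0.npz')['im']
crop(im,240,120,430,280,4,'pics/c1.png')
crop(im,140,205,260,295,6,'pics/c2.png')
crop(im,405,215,525,305,6,'pics/c3.png')
E
```

```text
(no output)
```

View pics/c1.png

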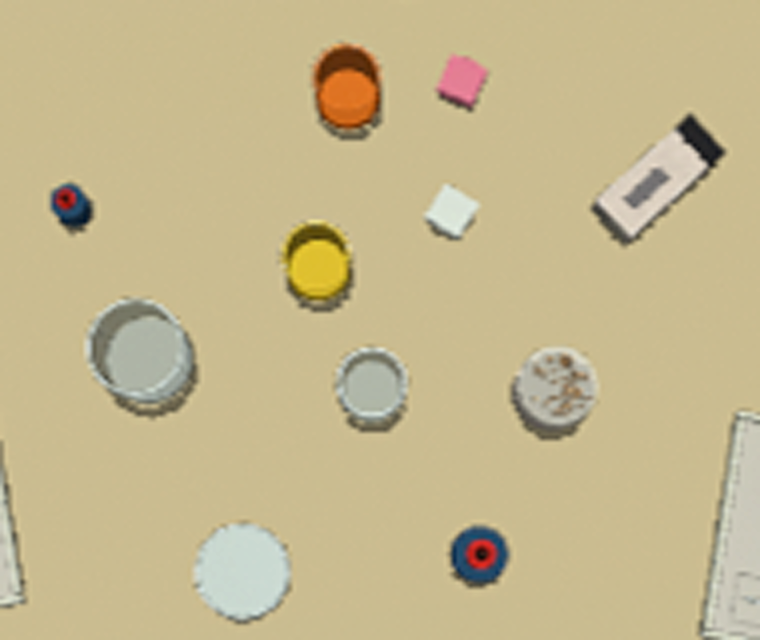

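View pics/c2.png

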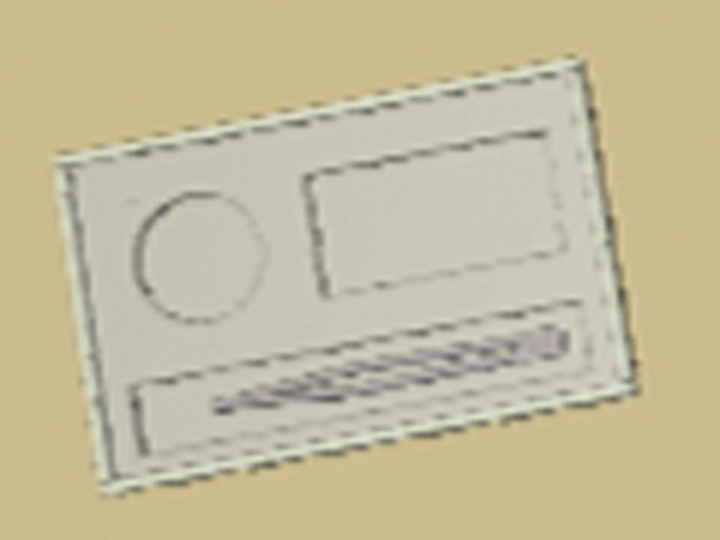

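View pics/c3.png

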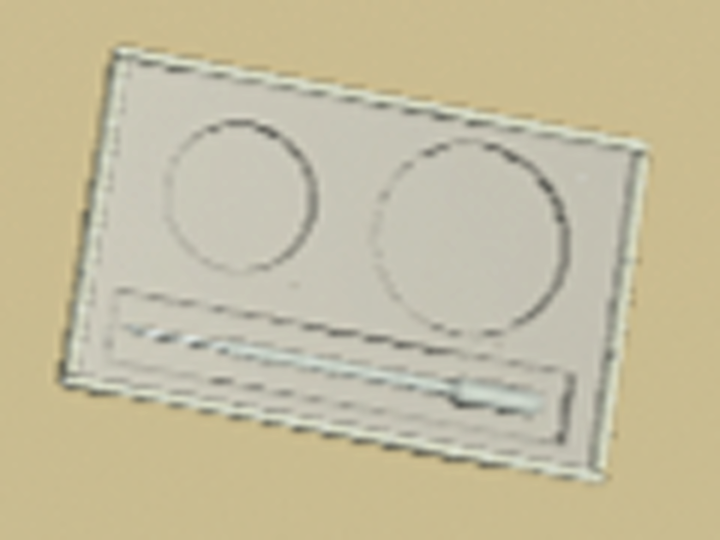

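```bash
cat > seg.py <<'E'
from h import *
def fg(im,seed=(300,60),thr=14):
    lab=cv2.cvtColor(im,cv2.COLOR_RGB2LAB).astype(int)
    return lab
if __name__=="__main__":
    im=np.load('top0.npz')['im']; lab=fg(im)
    bg=np.median(lab[280:300,300:400].reshape(-1,3),0); print(bg)
    dc=np.abs(lab[...,1:]-bg[1:]).max(-1)
    m=((dc>9)).astype(np.uint8)
    bx={'leaf':(140,205,255,295),'pond':(405,215,520,305),'slide':(380,140,430,190),'cover':(340,162,365,186),'dish':(283,245,320,282),'bottle':(346,245,376,275),'beaker':(319,203,347,232),'lb':(258,192,294,226),'pot':(364,202,394,232),'sb':(248,160,268,182)}
    for k,(a,b,c,d) in bx.items():
        cs,_=cv2.findContours(m[b:d,a:c],cv2.RETR_EXTERNAL,cv2.CHAIN_APPROX_NONE)
        h=max(cs,key=cv2.contourArea).reshape(-1,2)+[a,b]
        r=cv2.minAreaRect(h.astype(np.float32)); e=cv2.minEnclosingCircle(h.astype(np.float32))
        print(k,'rect',np.round(r[0],1),np.round(r[1],1),round(r[2],1),'circ',np.round(e[0],1),round(e[1],1))
    cv2.imwrite('pics/m.png',m[100:310,130:530]*255)
    x=m[100:310,130:530]*255; cv2.imwrite('pics/m.png',cv2.resize(x,None,fx=2,fy=2))
    lbl,st=None,None
E
python3 seg.py; python3 -c "
from h import *
print(ray('top',[[0,0]],0.0))"
```

```text
[154. 126. 147.]
leaf rect [196.7 250.8] [57.2 91.6] 79.2 circ [196.5 250.5] 53.1
pond rect [464.1 258.9] [92.6 57.8] 10.3 circ [464.  258.5] 53.5
slide rect [403.9 164.8] [13.8 34.4] 48.8 circ [404.1 164.9] 17.7
cover rect [352.4 172.9] [10.  11.1] 33.7 circ [352.5 172.5] 6.7
dish rect [300.  262.5] [23.3 23.3] 45.0 circ [300.  262.7] 12.3
bottle rect [359.5 258. ] [14. 13.] 90.0 circ [359.7 258.3] 7.5
beaker rect [332.5 216. ] [18. 17.] 90.0 circ [332.3 216. ] 9.4
lb rect [274.8 207.8] [27.6 24. ] 45.0 circ [274.7 207.6] 14.0
pot rect [378.  217.5] [19.1 20.5] 45.0 circ [377.7 216.8] 10.6
sb rect [257.5 171. ] [10.  9.] 90.0 circ [257.1 171.1] 5.7
[[1.11822429 0.88324908 0.        ]]
```

View pics/m.png

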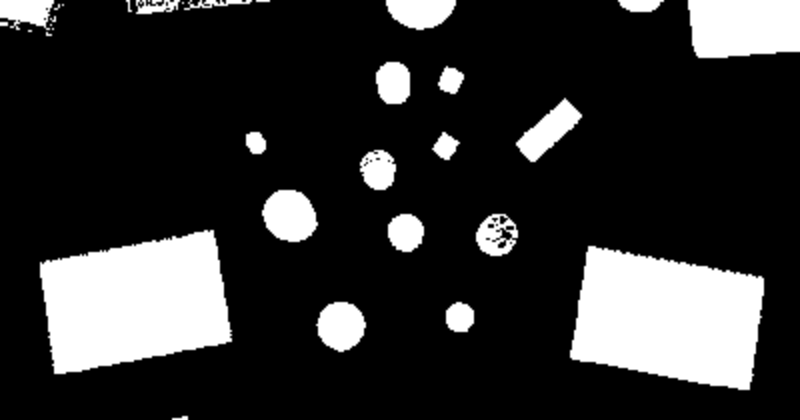

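```bash
cat > loc.py <<'E'
from h import *
H={'leaf':.013,'pond':.013,'slide':.028,'cover':.02,'dish':.018,'bottle':.046,'beaker':.058,'lb':.072,'pot':.058,'sb':.04}
BX={'leaf':(140,205,255,295),'pond':(405,215,520,305),'slide':(380,140,430,190),'cover':(340,162,365,186),'dish':(283,245,320,282),'bottle':(346,245,376,275),'beaker':(319,203,347,232),'lb':(258,192,294,226),'pot':(364,202,394,232),'sb':(248,160,268,182)}
def mask(n,im,thr=7):
    lab=cv2.cvtColor(im,cv2.COLOR_RGB2LAB).astype(int)
    bg=cv2.medianBlur(np.ascontiguousarray(cv2.cvtColor(im,cv2.COLOR_RGB2LAB)),5).astype(int)
    b0=np.array([126,147])
    return (np.abs(lab[...,1:]-b0).max(-1)>thr).astype(np.uint8)
if __name__=="__main__":
    im=np.load('top0.npz')['im']; m=mask('top',im)
    P={}
    for k,(a,b,c,d) in BX.items():
        s=np.zeros_like(m); s[b:d,a:c]=m[b:d,a:c]
        n,l,st,ce=cv2.connectedComponentsWithStats(s); j=1+np.argmax(st[1:,4])
        s=(l==j).astype(np.uint8)
        if k=='pot': s=cv2.morphologyEx(s,cv2.MORPH_CLOSE,np.ones((9,9)))
        mo=cv2.moments(s,True); c0=(mo['m10']/mo['m00'],mo['m01']/mo['m00'])
        z=H[k] if k in('leaf','pond') else H[k]/2
        if k in ('slide','cover','dish'): z=H[k]*.6
        p=ray('top',c0,z)[0]; out=[k,np.round(c0,2),np.round(p,4)]
        ey=''
        if k in('leaf','pond','slide','cover'):
            ys,xs=np.nonzero(s); q=ray('top',np.c_[xs,ys],z)[:,:2]*1000
            r=cv2.minAreaRect(q.astype(np.float32)); cv=np.cov(q.T); w,v=np.linalg.eigh(cv)
            ey=np.degrees(np.arctan2(v[1,1],v[0,1])); out+=[np.round(r,1) if 0 else r, 'long axis dir',round(ey,1)]
        print(*out)
        ps=proj('scene',np.r_[p[:2],H[k]/2])[0]; print('   scene px',np.round(ps,1))
E
python3 loc.py
python3 - <<'E'
from h import *
im=np.load('scene0.npz')['im']
crop(im,200,130,420,300,3.6,'pics/s1.png')
E
```

```text
leaf [196.91 250.74] [0.4662 0.3222 0.013 ] ((466.7171630859375, 322.2686462402344), (140.64358520507812, 220.4957275390625), 11.769146919250488) long axis dir 101.8
   scene px [480.1 261.8]
pond [463.96 258.78] [ 0.4586 -0.3305  0.013 ] ((458.930908203125, -330.20391845703125), (220.97018432617188, 140.5323028564453), 80.6840591430664) long axis dir 80.8
   scene px [267.6 101.8]
slide [403.86 164.74] [ 0.6882 -0.1839  0.0168] ((688.0477294921875, -183.8780517578125), (35.51082992553711, 88.88584899902344), 43.662742614746094) long axis dir 134.2
   scene px [230.3 176.4]
cover [352.27 172.81] [ 0.6666 -0.0561  0.012 ] ((665.9566650390625, -55.74319839477539), (25.675060272216797, 29.52208137512207), 57.4392204284668) long axis dir 158.7
   scene px [274.4 205.1]
dish [300.15 262.54] [0.4421 0.0684 0.0108]
   scene px [386.6 180.8]
bottle [359.41 258.44] [ 0.4547 -0.0757  0.023 ]
   scene px [336.9 145.9]
beaker [332.57 216.35] [ 0.5552 -0.0089  0.029 ]
   scene px [326.8 183.5]
lb [274.6 207.7] [0.5731 0.1321 0.036 ]
   scene px [370.9 226.5]
pot [378.08 217.6 ] [ 0.5541 -0.1196  0.029 ]
   scene px [293.1 156.1]
sb [257.28 171.2 ] [0.6653 0.18   0.02  ]
   scene px [356.7 276.3]
```

View pics/s1.png

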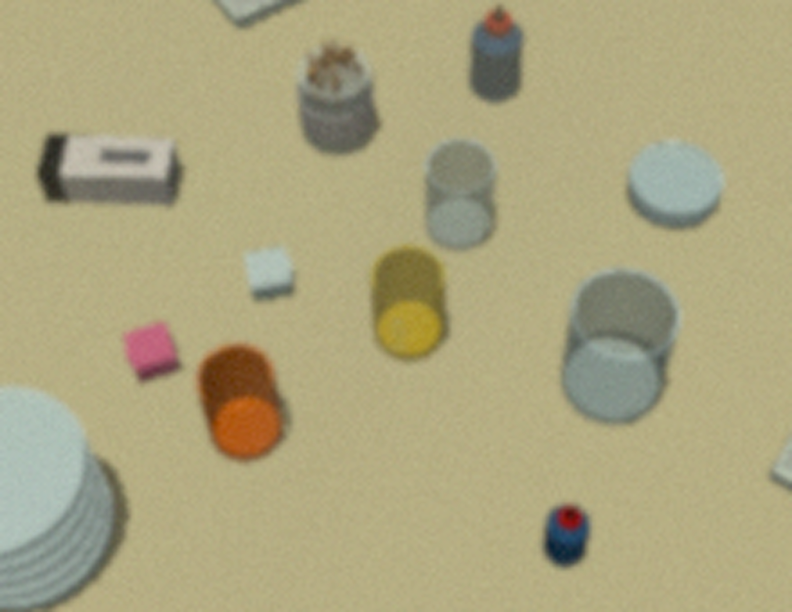

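```bash
python3 - <<'E'
from h import *
from loc import BX,H
D=np.load('top0.npz'); d=D['d']; f,cx,cy,T=K('top')
v,u=np.mgrid[:400,:640]
P=np.stack([(u-cx)/f*d,(v-cy)/f*d,d],-1)-T[:3,3]
P=P@T[:3,:3]
for k,(a,b,c,e) in BX.items():
    q=P[b:e,a:c].reshape(-1,3); ok=d[b:e,a:c].ravel()>0
    q=q[ok]; s=q[q[:,2]>(0.6*H[k])]
    if len(s)<5: print(k,len(s),'none',ok.sum());continue
    r=cv2.minAreaRect((s[:,:2]*1000).astype(np.float32))
    print(k,len(s),'bgz',np.median(q[:,2]).round(4),'topz',np.percentile(s[:,2],[10,50,90]).round(4),'mean',s[:,:2].mean(0).round(4),np.round(r[0],1),np.round(r[1],1),round(r[2],1))
# subpixel edges on cover & slide, both views
for n,bx,z in(('top',(338,158,368,188),.02),('top',(380,140,430,190),.028)):
    im=np.load(n+'0.npz')['im']; a,b,c,e=bx
    lab=cv2.cvtColor(cv2.resize(im[b:e,a:c],None,fx=8,fy=8,interpolation=cv2.INTER_CUBIC),cv2.COLOR_RGB2LAB)
    B=lab[...,2].astype(float); m=(B<139).astype(np.uint8)
    cs,_=cv2.findContours(m,cv2.RETR_EXTERNAL,cv2.CHAIN_APPROX_NONE); h=max(cs,key=cv2.contourArea).reshape(-1,2)
    q=ray(n,(h+.5)/8-.5+[a,b],z)[:,:2]*1000; r=cv2.minAreaRect(q.astype(np.float32)); print(n,r)
    ap=cv2.approxPolyDP(q.astype(np.float32).reshape(-1,1,2),5,True).reshape(-1,2); print(ap.round(1).tolist())
im=np.load('top0.npz')['im']; crop(im,338,158,368,188,16,'pics/cov.png')
im=np.load('scene0.npz')['im']; crop(im,255,185,295,225,12,'pics/cov2.png')
E
```

```text
leaf 2081 bgz 0.0026 topz [0.0082 0.01   0.0137] mean [0.4676 0.3242] [469.8 312.8] [140.3 241.3] 11.9
pond 2245 bgz 0.0028 topz [0.0082 0.0102 0.0139] mean [ 0.4604 -0.3321] [ 461.8 -350.6] [257.6 154.2] 79.3
slide 435 bgz 0.0008 topz [0.025  0.0281 0.0309] mean [ 0.6887 -0.1847] [ 689.4 -185.2] [32.  81.9] 43.4
cover 104 bgz 0.0008 topz [0.0147 0.0193 0.0229] mean [ 0.6669 -0.0574] [667.7 -57.6] [24.7 25.4] 57.2
dish 444 bgz 0.0019 topz [0.0151 0.0181 0.021 ] mean [0.443  0.0668] [442.4  67. ] [55.5 56.5] 1.1
bottle 156 bgz 0.001 topz [0.0458 0.0508 0.0635] mean [ 0.4559 -0.0753] [455.6 -75.8] [31.6 31.9] 64.9
beaker 83 bgz 0.0014 topz [0.0408 0.0569 0.0608] mean [ 0.5569 -0.0102] [555. -10.] [40.4 38.1] 1.0
lb 168 bgz 0.0018 topz [0.0494 0.0689 0.0742] mean [0.5738 0.1311] [572.4 129.6] [57.3 56.4] 69.1
pot 330 bgz 0.0024 topz [0.0507 0.0542 0.0591] mean [ 0.5553 -0.1199] [ 556.1 -120.7] [46.7 47.2] 76.5
sb 70 bgz 0.0008 topz [0.0293 0.0341 0.0413] mean [0.6654 0.1783] [666.6 178.7] [21.  19.8] 86.4
top ((664.793701171875, -55.85295104980469), (26.52717399597168, 29.452531814575195), 58.130043029785156)
[[683.0, -53.20000076293945], [663.0, -39.5], [648.5, -59.5], [670.7000122070312, -72.5999984741211]]
top ((685.9821166992188, -182.4528350830078), (35.26567840576172, 87.93953704833984), 43.2963752746582)
[[727.2999877929688, -203.8000030517578], [668.7999877929688, -142.3000030517578], [646.7000122070312, -161.10000610351562], [703.0999755859375, -222.89999389648438]]
```

View pics/cov.png

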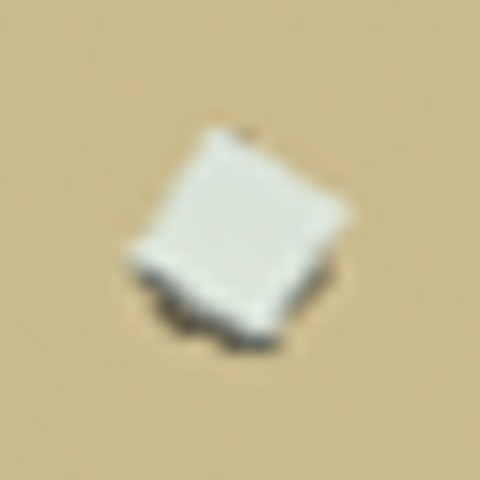

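View pics/cov2.png

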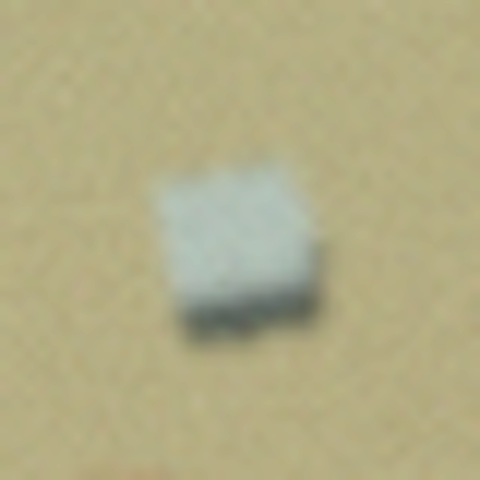

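```bash
cat >> h.py <<'E'
def plan(x,y,z,yaw,n=1):
    s=arm.state(); p=s['tcp_pos']; r=s['tool_rot']; a=np.radians(r[2]); d=np.array([x,y,z])-p
    # tool axes from full rotation
    from scipy.spatial.transform import Rotation as Ro
    R=Ro.from_euler('xyz',r,degrees=True).as_matrix()
    Rt=Ro.from_euler('xyz',[180,0,yaw],degrees=True).as_matrix()
    t=R.T@d/.12/n; w=Ro.from_matrix(R.T@Rt).as_rotvec(degrees=True)/60/n
    print('pos',p.round(4),'rot',r.round(1),'t',s['clock'],'w',round(s['gripper_width'],4),'F',s['wrist_force'].round(1)); print('n',n,'tr',t.round(3),'ang',w.round(3))
E
python3 - <<'E'
from h import *
print(proj('top',[[.4723,.3827,.008],[.4923,.2867,.008],[.4693,-.3776,.008],[.4846,-.2838,.008]]).round(1))
for c,o in (((200,258),(140,205)),((440,213),(140,205)),((472,237),(405,215)),((242,196),(405,215))): print((np.array(c)+.5)/6-.5+o)
plan(.6885,-.1845,.16,69.56,6)
E
```

```text
[[173.2 247.8]
 [212.4 240.4]
 [482.7 254.7]
 [444.2 247.8]]
[172.91666667 247.58333333]
[212.91666667 240.08333333]
[483.25       254.08333333]
[444.91666667 247.25      ]
pos [0.2356 0.632  0.2218] rot [1.80e+02 1.00e-01 6.96e+01] t 0.1 w 0.0878 F [ 0.1 -0.3 -0.9]
n 6 tr [-0.843  0.986  0.087] ang [ 0.  0. -0.]
```

Call:
arm_command(increments=[{"fingers": -1, "translation": [-0.84, 0.98, 0.0], "angular": [0, 0, 0]}, {"fingers": -1, "translation": [-0.84, 0.98, 0.0], "angular": [0, 0, 0]}, {"fingers": -1, "translation": [-0.84, 0.98, 0.0], "angular": [0, 0, 0]}, {"fingers": -1, "translation": [-0.84, 0.98, 0.0], "angular": [0, 0, 0]}])

```text
clock: 0.6
tcp_pos: [0.3127, 0.4944, 0.2226]
tool_rot: [180.0, 0.1, 69.3]
wrist_force: [-1.0, 1.2, -0.5]
gripper_width: 0.0877
```

Call:
arm_command(increments=[{"fingers": -1, "translation": [-0.84, 0.98, 0.0], "angular": [0, 0, 0]}, {"fingers": -1, "translation": [-0.84, 0.98, 0.0], "angular": [0, 0, 0]}, {"fingers": -1, "translation": [-0.84, 0.98, 0.0], "angular": [0, 0, 0]}, {"fingers": -1, "translation": [-0.84, 0.98, 0.0], "angular": [0, 0, 0]}])

```text
clock: 1.1
tcp_pos: [0.3866, 0.3604, 0.2226]
tool_rot: [180.0, 0.0, 69.4]
wrist_force: [-0.8, 0.5, -0.1]
gripper_width: 0.0877
```

Call:
arm_command(increments=[{"fingers": -1, "translation": [-0.84, 0.98, 0.0], "angular": [0, 0, 0]}, {"fingers": -1, "translation": [-0.84, 0.98, 0.0], "angular": [0, 0, 0]}, {"fingers": -1, "translation": [-0.84, 0.98, 0.0], "angular": [0, 0, 0]}, {"fingers": -1, "translation": [-0.84, 0.98, 0.0], "angular": [0, 0, 0]}])

```text
clock: 1.6
tcp_pos: [0.4614, 0.2261, 0.2226]
tool_rot: [180.0, -0.0, 69.5]
wrist_force: [0.1, 0.8, -0.2]
gripper_width: 0.0874
```

Tracking is good, so I'll continue.

Call:
arm_command(increments=[{"fingers": -1, "translation": [-0.84, 0.98, 0.0], "angular": [0, 0, 0]}, {"fingers": -1, "translation": [-0.84, 0.98, 0.0], "angular": [0, 0, 0]}, {"fingers": -1, "translation": [-0.84, 0.98, 0.0], "angular": [0, 0, 0]}, {"fingers": -1, "translation": [-0.84, 0.98, 0.0], "angular": [0, 0, 0]}])

```text
clock: 2.1
tcp_pos: [0.5365, 0.0912, 0.2224]
tool_rot: [180.0, -0.0, 69.5]
wrist_force: [0.3, 0.3, -0.2]
gripper_width: 0.0872
```

Call:
arm_command(increments=[{"fingers": -1, "translation": [-0.84, 0.98, 0.0], "angular": [0, 0, 0]}, {"fingers": -1, "translation": [-0.84, 0.98, 0.0], "angular": [0, 0, 0]}, {"fingers": -1, "translation": [-0.84, 0.98, 0.0], "angular": [0, 0, 0]}, {"fingers": -1, "translation": [-0.84, 0.98, 0.0], "angular": [0, 0, 0]}])

```text
clock: 2.6
tcp_pos: [0.6115, -0.0438, 0.2221]
tool_rot: [-180.0, -0.0, 69.6]
wrist_force: [-0.1, 0.2, -0.1]
gripper_width: 0.0874
```

Call:
arm_command(increments=[{"fingers": -0.3, "translation": [-0.84, 0.98, 0.5], "angular": [0, 0, 0.43]}, {"fingers": -0.3, "translation": [-0.84, 0.98, 0.5], "angular": [0, 0, 0.43]}, {"fingers": -0.3, "translation": [-0.84, 0.98, 0.5], "angular": [0, 0, 0.43]}, {"fingers": -0.3, "translation": [-0.84, 0.98, 0.5], "angular": [0, 0, 0.43]}, {"fingers": -0.3, "translation": [-0.84, 0.98, 0.5], "angular": [0, 0, 0.43]}, {"fingers": -0.3, "translation": [-0.84, 0.98, 0.5], "angular": [0, 0, 0.43]}])

```text
clock: 3.35
tcp_pos: [0.6862, -0.1772, 0.1633]
tool_rot: [-180.0, -0.1, 44.0]
wrist_force: [-0.1, -1.0, 0.1]
gripper_width: 0.057
```

```bash
python3 - <<'E'
from h import *
plan(.6885,-.1845,.1,43.5)
plan(.6885,-.1845,.010,43.5)
E
```

```text
pos [ 0.6862 -0.1772  0.1633] rot [-1.8e+02 -1.0e-01  4.4e+01] t 3.35 w 0.057 F [-0.1 -1.   0.1]
n 1 tr [-0.03   0.058  0.527] ang [-0.001 -0.002  0.008]
pos [ 0.6862 -0.1772  0.1633] rot [-1.8e+02 -1.0e-01  4.4e+01] t 3.35 w 0.057 F [-0.1 -1.   0.1]
n 1 tr [-0.031  0.058  1.277] ang [-0.001 -0.002  0.008]
```

Call:
arm_command(increments=[{"fingers": -0.3, "translation": [-0.03, 0.06, 0.3], "angular": [0, 0, 0.008]}, {"fingers": -0.3, "translation": [-0.03, 0.06, 0.8], "angular": [0, 0, 0.008]}, {"fingers": -0.3, "translation": [-0.03, 0.06, 0.8], "angular": [0, 0, 0.008]}, {"fingers": -0.3, "translation": [-0.03, 0.06, 0.8], "angular": [0, 0, 0.008]}])

```text
clock: 3.85
tcp_pos: [0.6893, -0.1878, 0.069]
tool_rot: [179.9, -0.1, 43.3]
wrist_force: [0.3, -1.0, -0.1]
gripper_width: 0.0573
```

```bash
python3 - <<'E'
from h import *
plan(.6885,-.1845,.010,43.5)
im,d=optics.snapshot('scene'); crop(im,160,100,340,240,4,'pics/a1.png')
E
```

```text
pos [ 0.6893 -0.1878  0.069 ] rot [ 1.799e+02 -1.000e-01  4.330e+01] t 3.85 w 0.0573 F [ 0.3 -1.  -0.1]
n 1 tr [ 0.013 -0.026  0.492] ang [ 0.002 -0.002 -0.003]
```

View pics/a1.png

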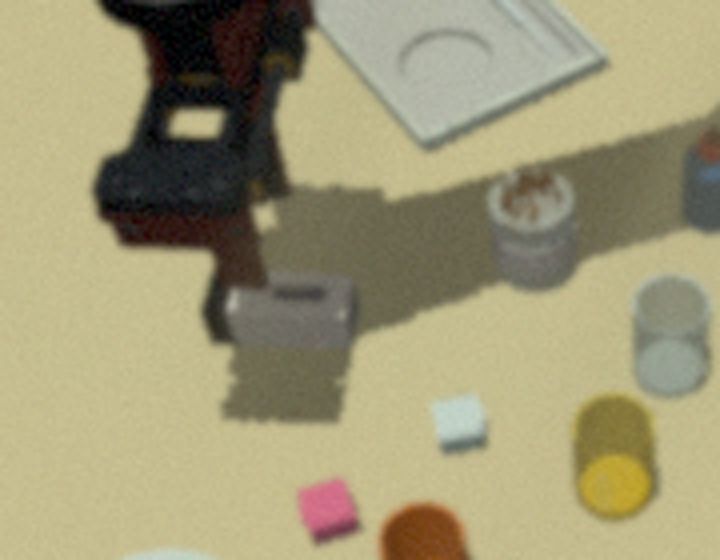

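```bash
python3 - <<'E'
from h import *
q=(proj('scene',[[.6893,-.1878,.069],[.6885,-.1845,.028]])-[160,100])*4; print(q)
E
```

```text
[[255.42643635 237.22733455]
 [275.32116197 289.14199849]]
```

Call:
arm_command(increments=[{"fingers": -0.3, "translation": [0.013, -0.026, 0.2], "angular": [0, 0, 0]}, {"fingers": -0.3, "translation": [0.013, -0.026, 0.4], "angular": [0, 0, 0]}, {"fingers": -0.3, "translation": [0.013, -0.026, 0.49], "angular": [0, 0, 0]}, {"fingers": -0.3, "translation": [0.013, -0.026, 0.49], "angular": [0, 0, 0]}, {"fingers": -0.3, "translation": [0.013, -0.026, 0.49], "angular": [0, 0, 0]}])

```text
clock: 4.53
tcp_pos: [0.6876, -0.1855, 0.0086]
tool_rot: [179.9, -0.0, 43.3]
wrist_force: [-0.3, 0.6, 0.1]
gripper_width: 0.0569
```

Call:
arm_command(increments=[{"fingers": 1, "translation": [0, 0, -0.01], "angular": [0, 0, 0]}, {"fingers": 1, "translation": [0, 0, -0.01], "angular": [0, 0, 0]}, {"fingers": 1, "translation": [0, 0, -0.01], "angular": [0, 0, 0]}, {"fingers": 1, "translation": [0, 0, -0.01], "angular": [0, 0, 0]}, {"fingers": 1, "translation": [0, 0, -0.01], "angular": [0, 0, 0]}, {"fingers": 1, "translation": [0, 0, -0.01], "angular": [0, 0, 0]}, {"fingers": 1, "translation": [0, 0, -0.01], "angular": [0, 0, 0]}, {"fingers": 1, "translation": [0, 0, -0.01], "angular": [0, 0, 0]}])

```text
clock: 5.52
tcp_pos: [0.6876, -0.1848, 0.0095]
tool_rot: [180.0, -0.1, 43.3]
wrist_force: [1.7, 1.5, 5.0]
gripper_width: 0.0318
```

Call:
arm_command(increments=[{"fingers": 1, "translation": [0, 0, -0.1], "angular": [0, 0, 0]}, {"fingers": 1, "translation": [0, 0, -0.4], "angular": [0, 0, 0]}, {"fingers": 1, "translation": [0, 0, -0.7], "angular": [0, 0, 0]}, {"fingers": 1, "translation": [0, 0, -1], "angular": [0, 0, 0]}, {"fingers": 1, "translation": [0, 0, -1], "angular": [0, 0, 0]}, {"fingers": 1, "translation": [0, 0, -1], "angular": [0, 0, 0]}])

```text
clock: 6.28
tcp_pos: [0.686, -0.1848, 0.1279]
tool_rot: [-179.9, 0.1, 43.3]
wrist_force: [-0.3, 0.4, -2.2]
gripper_width: 0.0319
```

```bash
python3 - <<'E'
from h import *
plan(.4923,.2867,.13,43.3,4)
im,d=optics.snapshot('scene'); crop(im,160,60,340,200,4,'pics/a2.png')
E
```

```text
pos [ 0.686  -0.1848  0.1279] rot [-1.799e+02  1.000e-01  4.330e+01] t 6.275 w 0.0319 F [-0.3  0.4 -2.2]
n 4 tr [ 0.379 -0.992 -0.003] ang [-0.  0. -0.]
```

View pics/a2.png

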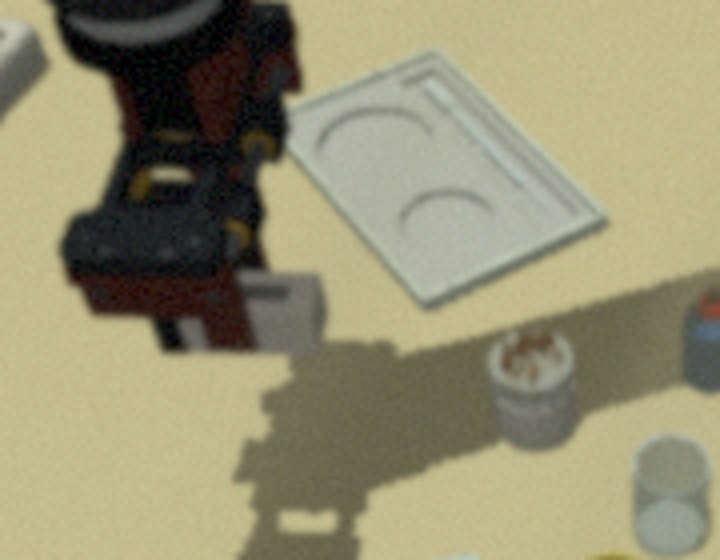

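Call:
arm_command(increments=[{"fingers": 1, "translation": [0.1, -0.25, 0], "angular": [0, 0, 0]}, {"fingers": 1, "translation": [0.25, -0.65, 0], "angular": [0, 0, 0]}, {"fingers": 1, "translation": [0.38, -0.99, 0], "angular": [0, 0, 0]}, {"fingers": 1, "translation": [0.38, -0.99, 0], "angular": [0, 0, 0]}])

```text
clock: 6.82
tcp_pos: [0.6368, -0.0621, 0.1269]
tool_rot: [-179.7, 0.1, 43.6]
wrist_force: [0.5, -0.4, -1.6]
gripper_width: 0.0322
```

Call:
arm_command(increments=[{"fingers": 1, "translation": [0.17, -0.4, 0], "angular": [0, 0, 0]}, {"fingers": 1, "translation": [0.3, -0.8, 0], "angular": [0, 0, 0]}, {"fingers": 1, "translation": [0.38, -0.99, 0], "angular": [0, 0, 0]}, {"fingers": 1, "translation": [0.38, -0.99, 0], "angular": [0, 0, 0]}])

```text
clock: 7.32
tcp_pos: [0.5898, 0.0518, 0.128]
tool_rot: [-179.9, 0.1, 43.4]
wrist_force: [0.1, -0.5, -0.9]
gripper_width: 0.0319
```

Call:
arm_command(increments=[{"fingers": 1, "translation": [0.17, -0.4, 0], "angular": [0, 0, 0]}, {"fingers": 1, "translation": [0.3, -0.8, 0], "angular": [0, 0, 0]}, {"fingers": 1, "translation": [0.38, -0.99, 0], "angular": [0, 0, 0]}, {"fingers": 1, "translation": [0.38, -0.99, 0], "angular": [0, 0, 0]}])

```text
clock: 7.82
tcp_pos: [0.5425, 0.1684, 0.1285]
tool_rot: [180.0, 0.0, 43.4]
wrist_force: [0.6, 0.0, -1.0]
gripper_width: 0.0318
```

Call:
arm_command(increments=[{"fingers": 1, "translation": [0.17, -0.4, 0], "angular": [0, 0, 0.15]}, {"fingers": 1, "translation": [0.3, -0.8, 0], "angular": [0, 0, 0.3]}, {"fingers": 1, "translation": [0.38, -0.99, 0], "angular": [0, 0, 0.45]}, {"fingers": 1, "translation": [0.38, -0.99, 0], "angular": [0, 0, 0.525]}, {"fingers": 1, "translation": [0.38, -0.99, 0], "angular": [0, 0, 0.525]}, {"fingers": 1, "translation": [0.38, -0.99, 0], "angular": [0, 0, 0.525]}])

```text
clock: 8.57
tcp_pos: [0.4953, 0.284, 0.129]
tool_rot: [179.9, -0.0, 11.7]
wrist_force: [-1.2, -0.9, -0.5]
gripper_width: 0.0322
```

```bash
python3 - <<'E'
from h import *
plan(.4923,.2867,.04,11.8)
for n in('top','scene'):
    im,d=optics.snapshot(n); cv2.imwrite(f'pics/a3{n}.png',im[:,:,::-1])
E
```

```text
pos [0.4953 0.284  0.129 ] rot [179.9  -0.   11.7] t 8.575 w 0.0322 F [-1.2 -0.9 -0.5]
n 1 tr [-0.02  -0.028  0.742] ang [ 0.001 -0.    -0.002]
```

View pics/a3scene.png

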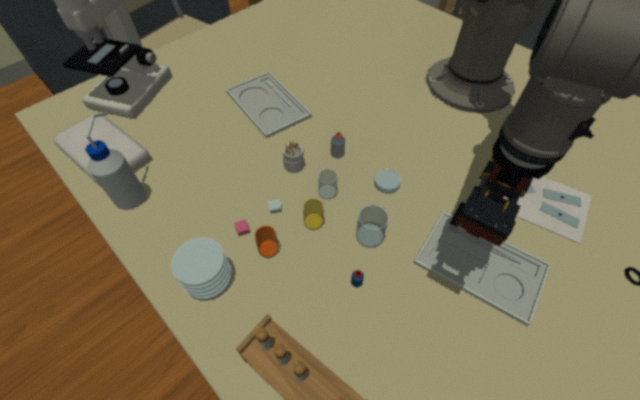

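View pics/a3top.png

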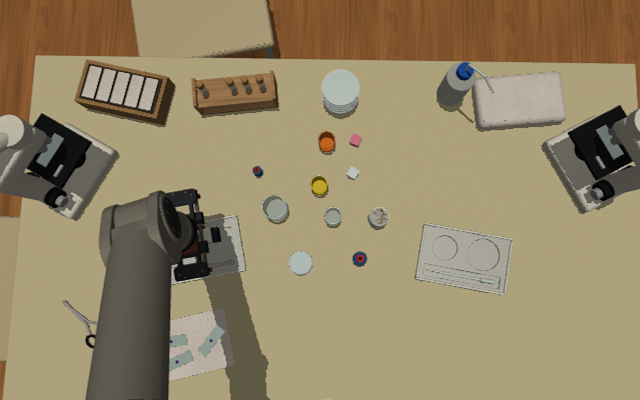

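```bash
python3 - <<'E'
from h import *
print((proj('top',[[.5035-.0157,.245-.0033,.148],[.5035+.0157,.245+.0033,.148]])-[180,200])*8)
im=cv2.imread('pics/a3top.png')[:,:,::-1]; crop(im,180,200,260,270,8,'pics/a3c.png')
E
```

```text
[[297.40177757 321.0518973 ]
 [278.65616034 205.81927651]]
```

View pics/a3c.png

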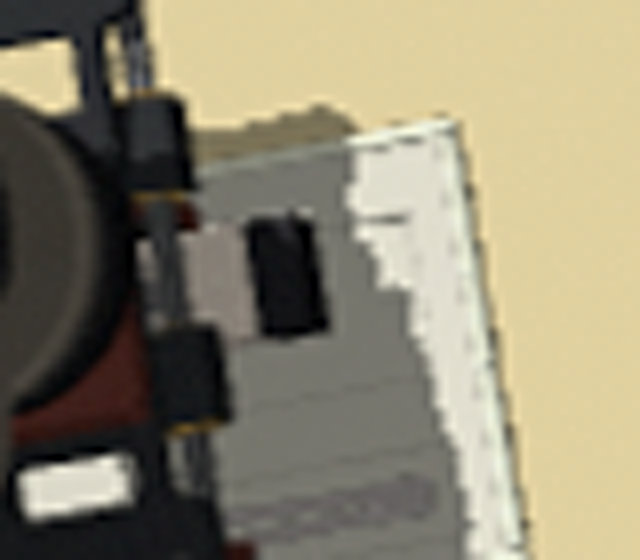

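Call:
arm_command(increments=[{"fingers": 1, "translation": [-0.02, -0.028, 0.2], "angular": [0, 0, 0]}, {"fingers": 1, "translation": [-0.02, -0.028, 0.5], "angular": [0, 0, 0]}, {"fingers": 1, "translation": [-0.02, -0.028, 0.74], "angular": [0, 0, 0]}, {"fingers": 1, "translation": [-0.02, -0.028, 0.74], "angular": [0, 0, 0]}, {"fingers": 1, "translation": [-0.02, -0.028, 0.74], "angular": [0, 0, 0]}])

```text
clock: 9.3
tcp_pos: [0.492, 0.2887, 0.0412]
tool_rot: [-180.0, -0.1, 11.7]
wrist_force: [-0.1, 0.2, -1.4]
gripper_width: 0.0321
```

```bash
python3 - <<'E'
from h import *
plan(.4923,.2867,.0128,11.8)
im,d=optics.snapshot('scene'); crop(im,390,190,570,330,4,'pics/a4.png')
im,d=optics.snapshot('top'); crop(im,180,200,260,270,8,'pics/a4c.png')
print((proj('top',[[.5005-.0157,.2475-.0033,.03],[.5005+.0157,.2475+.0033,.03]])-[180,200])*8)
E
```

```text
pos [0.492  0.2887 0.0412] rot [-1.80e+02 -1.00e-01  1.17e+01] t 9.3 w 0.0321 F [-0.1  0.2 -1.4]
n 1 tr [-0.001  0.017  0.237] ang [-0.    -0.001 -0.001]
[[380.02774652 347.58764465]
 [362.83510707 243.46576222]]
```

View pics/a4c.png

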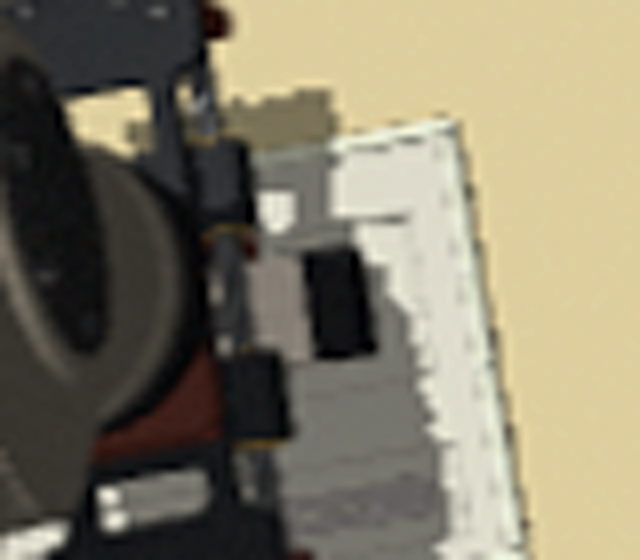

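View pics/a4.png

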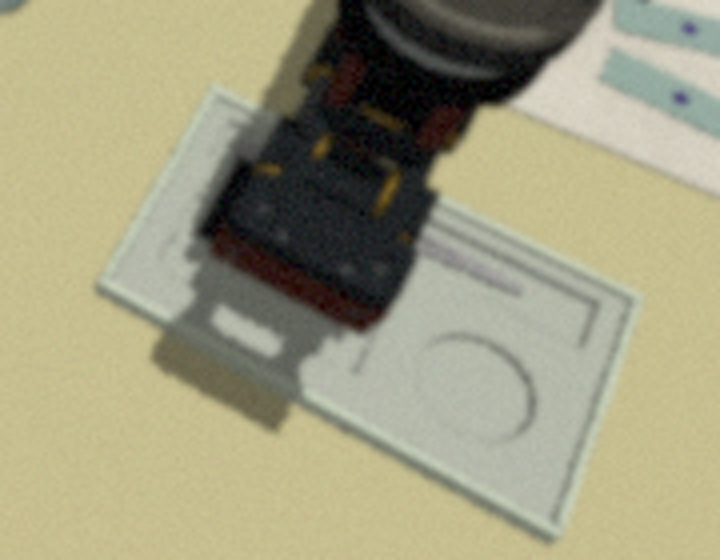

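Call:
arm_command(increments=[{"fingers": 1, "translation": [0, 0.017, 0.05], "angular": [0, 0, 0]}, {"fingers": 1, "translation": [0, 0.017, 0.1], "angular": [0, 0, 0]}, {"fingers": 1, "translation": [0, 0.017, 0.15], "angular": [0, 0, 0]}, {"fingers": 1, "translation": [0, 0.017, 0.19], "angular": [0, 0, 0]}, {"fingers": 1, "translation": [0, 0.017, 0.22], "angular": [0, 0, 0]}, {"fingers": 1, "translation": [0, 0.017, 0.22], "angular": [0, 0, 0]}])

```text
clock: 10.15
tcp_pos: [0.4913, 0.2867, 0.0135]
tool_rot: [180.0, 0.0, 11.8]
wrist_force: [0.1, 1.0, -0.7]
gripper_width: 0.0317
```

Call:
arm_command(increments=[{"fingers": 1, "translation": [0, 0, 0.008], "angular": [0, 0, 0]}, {"fingers": 1, "translation": [0, 0, 0.016], "angular": [0, 0, 0]}, {"fingers": 1, "translation": [0, 0, 0.016], "angular": [0, 0, 0]}])

```text
clock: 10.52
tcp_pos: [0.4916, 0.2869, 0.0124]
tool_rot: [-180.0, -0.0, 11.8]
wrist_force: [-2.0, -0.9, 5.1]
gripper_width: 0.0318
```

Call:
arm_command(increments=[{"fingers": 0.1, "translation": [0, 0, 0], "angular": [0, 0, 0]}, {"fingers": -0.1, "translation": [0, 0, 0], "angular": [0, 0, 0]}, {"fingers": -0.1, "translation": [0, 0, 0], "angular": [0, 0, 0]}, {"fingers": -0.1, "translation": [0, 0, 0], "angular": [0, 0, 0]}, {"fingers": -0.1, "translation": [0, 0, 0], "angular": [0, 0, 0]}])

```text
clock: 11.15
tcp_pos: [0.4915, 0.2868, 0.0119]
tool_rot: [180.0, -0.0, 11.8]
wrist_force: [0.2, -0.4, 1.0]
gripper_width: 0.0484
```

Call:
arm_command(increments=[{"fingers": -0.1, "translation": [0, 0, -0.15], "angular": [0, 0, 0]}, {"fingers": -0.1, "translation": [0, 0, -0.5], "angular": [0, 0, 0]}, {"fingers": -0.1, "translation": [0, 0, -1], "angular": [0, 0, 0]}, {"fingers": -0.1, "translation": [0, 0, -1], "angular": [0, 0, 0]}, {"fingers": -0.1, "translation": [0, 0, -1], "angular": [0, 0, 0]}])

```text
clock: 11.78
tcp_pos: [0.4912, 0.287, 0.1325]
tool_rot: [-179.9, -0.0, 11.8]
wrist_force: [-1.4, 0.1, -0.0]
gripper_width: 0.0482
```

```bash
python3 - <<'E'
from h import *
plan(.4555,-.0755,.125,11.8,3)
plan(.4555,-.0755,.125,11.8,4)
im,d=optics.snapshot('scene'); crop(im,390,190,570,330,4,'pics/a5.png')
E
```

```text
pos [0.4912 0.287  0.1325] rot [-179.9   -0.    11.8] t 11.775 w 0.0482 F [-1.4  0.1 -0. ]
n 3 tr [-0.303  0.965  0.02 ] ang [-0. -0. -0.]
pos [0.4912 0.287  0.1325] rot [-179.9   -0.    11.8] t 11.775 w 0.0482 F [-1.4  0.1 -0. ]
n 4 tr [-0.227  0.724  0.015] ang [-0. -0. -0.]
```

View pics/a5.png

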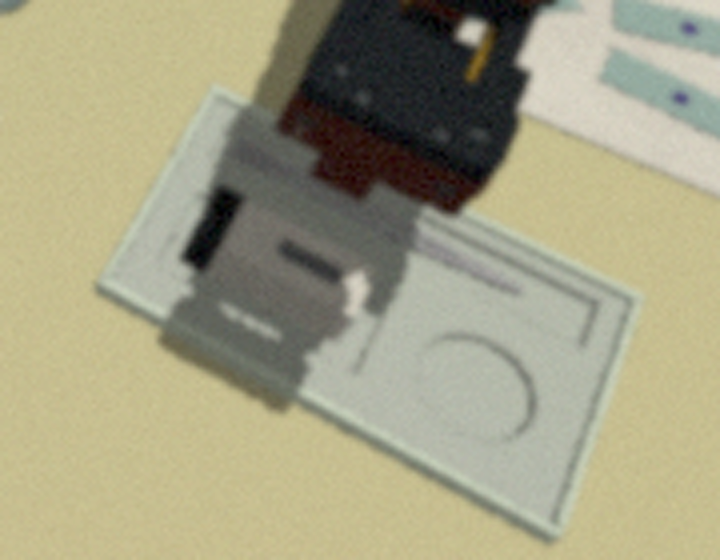

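The slide box sits in the long pocket, with its dark band at crop (215,230). The bottle is next.

Call:
arm_command(increments=[{"fingers": -0.3, "translation": [-0.303, 0.965, 0.02], "angular": [0, 0, 0]}, {"fingers": -0.3, "translation": [-0.303, 0.965, 0.02], "angular": [0, 0, 0]}, {"fingers": -0.3, "translation": [-0.303, 0.965, 0.02], "angular": [0, 0, 0]}])

```text
clock: 12.2
tcp_pos: [0.4779, 0.1606, 0.1284]
tool_rot: [179.9, 0.2, 11.3]
wrist_force: [0.3, 0.1, 0.5]
gripper_width: 0.057
```

Call:
arm_command(increments=[{"fingers": -0.3, "translation": [-0.303, 0.965, 0.02], "angular": [0, 0, 0]}, {"fingers": -0.3, "translation": [-0.303, 0.965, 0.02], "angular": [0, 0, 0]}, {"fingers": -0.3, "translation": [-0.303, 0.965, 0.02], "angular": [0, 0, 0]}])

```text
clock: 12.58
tcp_pos: [0.4663, 0.0416, 0.1265]
tool_rot: [179.9, 0.1, 11.4]
wrist_force: [-0.1, 0.9, 0.1]
gripper_width: 0.0574
```

Call:
arm_command(increments=[{"fingers": -0.3, "translation": [-0.303, 0.965, 0.02], "angular": [0, 0, 0]}, {"fingers": -0.3, "translation": [-0.303, 0.965, 0.02], "angular": [0, 0, 0]}, {"fingers": -0.3, "translation": [-0.303, 0.965, 0.02], "angular": [0, 0, 0]}, {"fingers": -0.3, "translation": [-0.303, 0.965, 0.02], "angular": [0, 0, 0]}, {"fingers": -0.3, "translation": [-0.303, 0.965, 0.02], "angular": [0, 0, 0]}])

```text
clock: 13.2
tcp_pos: [0.456, -0.0733, 0.1244]
tool_rot: [-180.0, 0.0, 12.0]
wrist_force: [0.2, -0.7, 0.6]
gripper_width: 0.057
```

```bash
python3 - <<'E'
from h import *
plan(.4555,-.0755,.013,11.8)
im,d=optics.snapshot('scene'); crop(im,270,80,450,220,4,'pics/a6.png')
E
```

```text
pos [ 0.456  -0.0733  0.1244] rot [-180.    0.   12.] t 13.2 w 0.057 F [ 0.2 -0.7  0.6]
n 1 tr [-0.007  0.017  0.928] ang [-0.     0.001  0.003]
```

View pics/a6.png

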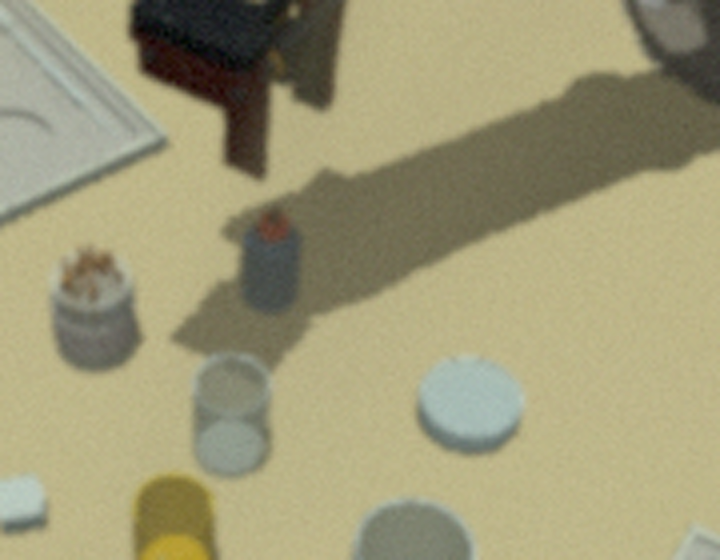

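Call:
arm_command(increments=[{"fingers": -0.3, "translation": [-0.007, 0.013, 0.2], "angular": [0, 0, 0]}, {"fingers": -0.3, "translation": [-0.007, 0.013, 0.4], "angular": [0, 0, 0]}, {"fingers": -0.3, "translation": [-0.007, 0.013, 0.6], "angular": [0, 0, 0]}, {"fingers": -0.3, "translation": [-0.007, 0.013, 0.8], "angular": [0, 0, 0]}, {"fingers": -0.3, "translation": [-0.007, 0.013, 0.92], "angular": [0, 0, 0]}, {"fingers": -0.3, "translation": [-0.007, 0.013, 0.92], "angular": [0, 0, 0]}, {"fingers": -0.3, "translation": [-0.007, 0.013, 0.92], "angular": [0, 0, 0]}])

```text
clock: 14.12
tcp_pos: [0.4556, -0.0771, 0.0149]
tool_rot: [180.0, -0.0, 11.8]
wrist_force: [0.4, 0.7, -0.3]
gripper_width: 0.0569
```

Call:
arm_command(increments=[{"fingers": 1, "translation": [0, 0, 0], "angular": [0, 0, 0]}, {"fingers": 1, "translation": [0, 0, 0], "angular": [0, 0, 0]}, {"fingers": 1, "translation": [0, 0, 0], "angular": [0, 0, 0]}, {"fingers": 1, "translation": [0, 0, 0], "angular": [0, 0, 0]}, {"fingers": 1, "translation": [0, 0, 0], "angular": [0, 0, 0]}, {"fingers": 1, "translation": [0, 0, 0], "angular": [0, 0, 0]}, {"fingers": 1, "translation": [0, 0, 0], "angular": [0, 0, 0]}, {"fingers": 1, "translation": [0, 0, 0], "angular": [0, 0, 0]}])

```text
clock: 15.12
tcp_pos: [0.4555, -0.0772, 0.0147]
tool_rot: [-180.0, -0.0, 11.8]
wrist_force: [-0.0, 1.2, 5.8]
gripper_width: 0.0335
```

Call:
arm_command(increments=[{"fingers": 1, "translation": [0, 0, -0.1], "angular": [0, 0, 0]}, {"fingers": 1, "translation": [0, 0, -0.4], "angular": [0, 0, 0]}, {"fingers": 1, "translation": [0, 0, -0.7], "angular": [0, 0, 0]}, {"fingers": 1, "translation": [0, 0, -1], "angular": [0, 0, 0]}, {"fingers": 1, "translation": [0, 0, -1], "angular": [0, 0, 0]}, {"fingers": 1, "translation": [0, 0, -1], "angular": [0, 0, 0]}])

```text
clock: 15.88
tcp_pos: [0.4545, -0.0769, 0.1339]
tool_rot: [-180.0, 0.0, 11.8]
wrist_force: [0.4, 0.4, 0.0]
gripper_width: 0.0332
```

```bash
python3 - <<'E'
from h import *
plan(.4723,.3827,.135,11.8,4)
im,d=optics.snapshot('scene'); crop(im,270,50,450,190,4,'pics/a7.png')
E
```

```text
pos [ 0.4545 -0.0769  0.1339] rot [-180.     0.    11.8] t 15.875 w 0.0332 F [0.4 0.4 0. ]
n 4 tr [ 0.232 -0.93  -0.002] ang [-0.  0. -0.]
```

View pics/a7.png

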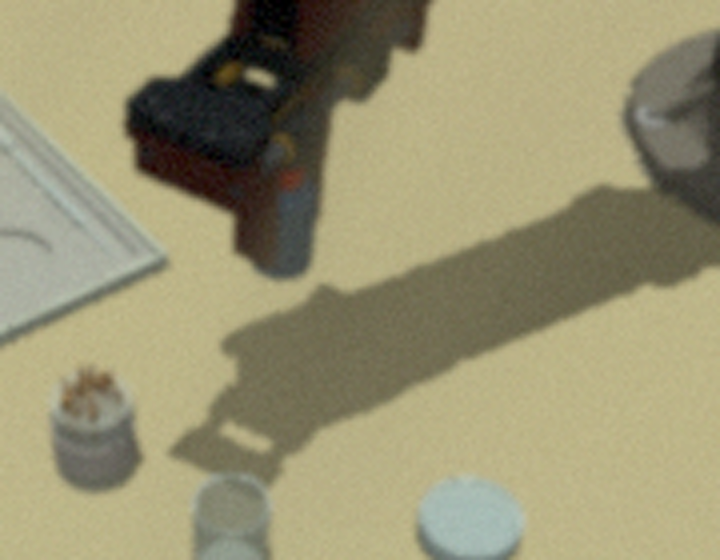

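Call:
arm_command(increments=[{"fingers": 1, "translation": [0.06, -0.25, 0], "angular": [0, 0, 0]}, {"fingers": 1, "translation": [0.15, -0.6, 0], "angular": [0, 0, 0]}, {"fingers": 1, "translation": [0.232, -0.93, 0], "angular": [0, 0, 0]}, {"fingers": 1, "translation": [0.232, -0.93, 0], "angular": [0, 0, 0]}])

```text
clock: 16.42
tcp_pos: [0.4588, 0.0405, 0.1331]
tool_rot: [180.0, 0.1, 12.1]
wrist_force: [0.3, 0.1, -0.5]
gripper_width: 0.0333
```

Call:
arm_command(increments=[{"fingers": 1, "translation": [0.1, -0.4, 0], "angular": [0, 0, 0]}, {"fingers": 1, "translation": [0.2, -0.8, 0], "angular": [0, 0, 0]}, {"fingers": 1, "translation": [0.232, -0.93, 0], "angular": [0, 0, 0]}, {"fingers": 1, "translation": [0.232, -0.93, 0], "angular": [0, 0, 0]}])

```text
clock: 16.92
tcp_pos: [0.4636, 0.1522, 0.1336]
tool_rot: [179.9, 0.1, 11.8]
wrist_force: [0.1, -0.8, -0.5]
gripper_width: 0.0332
```

Call:
arm_command(increments=[{"fingers": 1, "translation": [0.1, -0.4, 0], "angular": [0, 0, 0]}, {"fingers": 1, "translation": [0.2, -0.8, 0], "angular": [0, 0, 0]}, {"fingers": 1, "translation": [0.232, -0.93, 0], "angular": [0, 0, 0]}, {"fingers": 1, "translation": [0.232, -0.93, 0], "angular": [0, 0, 0]}])

```text
clock: 17.42
tcp_pos: [0.4687, 0.2661, 0.134]
tool_rot: [179.9, 0.0, 11.7]
wrist_force: [0.2, -0.7, -1.4]
gripper_width: 0.0334
```

Call:
arm_command(increments=[{"fingers": 1, "translation": [0.1, -0.4, 0], "angular": [0, 0, 0]}, {"fingers": 1, "translation": [0.2, -0.8, 0], "angular": [0, 0, 0]}, {"fingers": 1, "translation": [0.232, -0.93, 0], "angular": [0, 0, 0]}, {"fingers": 1, "translation": [0.232, -0.93, 0], "angular": [0, 0, 0]}, {"fingers": 1, "translation": [0.232, -0.93, 0], "angular": [0, 0, 0]}])

```text
clock: 18.05
tcp_pos: [0.4738, 0.3792, 0.1343]
tool_rot: [179.9, 0.0, 11.6]
wrist_force: [-0.6, -0.2, -0.7]
gripper_width: 0.0337
```

```bash
python3 - <<'E'
from h import *
plan(.4723,.3827,.045,11.8)
E
```

```text
pos [0.4738 0.3792 0.1343] rot [179.9   0.   11.6] t 18.05 w 0.0337 F [-0.6 -0.2 -0.7]
n 1 tr [-0.006 -0.032  0.744] ang [ 0.001  0.    -0.004]
```

Call:
arm_command(increments=[{"fingers": 1, "translation": [-0.006, -0.025, 0.2], "angular": [0, 0, 0]}, {"fingers": 1, "translation": [-0.006, -0.025, 0.5], "angular": [0, 0, 0]}, {"fingers": 1, "translation": [-0.006, -0.025, 0.74], "angular": [0, 0, 0]}, {"fingers": 1, "translation": [-0.006, -0.025, 0.74], "angular": [0, 0, 0]}, {"fingers": 1, "translation": [-0.006, -0.025, 0.74], "angular": [0, 0, 0]}])

```text
clock: 18.68
tcp_pos: [0.4727, 0.3844, 0.0468]
tool_rot: [-180.0, -0.1, 11.7]
wrist_force: [0.8, -0.6, 0.3]
gripper_width: 0.0333
```

```bash
python3 - <<'E'
from h import *
plan(.4723,.3827,.0185,11.8)
im,d=optics.snapshot('scene'); crop(im,430,190,610,330,4,'pics/a8.png')
E
```

```text
pos [0.4727 0.3844 0.0468] rot [-1.80e+02 -1.00e-01  1.17e+01] t 18.675 w 0.0333 F [ 0.8 -0.6  0.3]
n 1 tr [-0.007  0.013  0.236] ang [-0.    -0.001 -0.002]
```

View pics/a8.png

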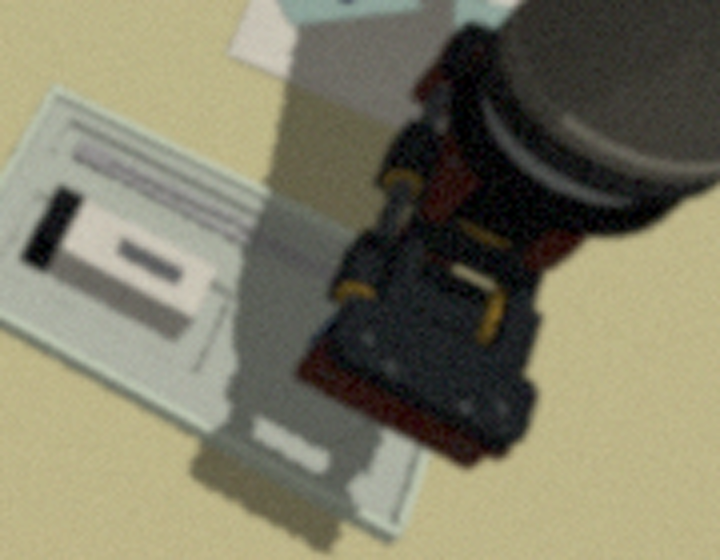

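Call:
arm_command(increments=[{"fingers": 1, "translation": [-0.004, 0.012, 0.06], "angular": [0, 0, 0]}, {"fingers": 1, "translation": [-0.004, 0.012, 0.12], "angular": [0, 0, 0]}, {"fingers": 1, "translation": [-0.004, 0.012, 0.17], "angular": [0, 0, 0]}, {"fingers": 1, "translation": [-0.004, 0.012, 0.21], "angular": [0, 0, 0]}, {"fingers": 1, "translation": [-0.004, 0.012, 0.23], "angular": [0, 0, 0]}, {"fingers": 1, "translation": [-0.004, 0.012, 0.23], "angular": [0, 0, 0]}])

```text
clock: 19.48
tcp_pos: [0.4716, 0.3838, 0.0179]
tool_rot: [-180.0, -0.0, 11.8]
wrist_force: [-0.6, -0.0, -0.9]
gripper_width: 0.033
```

Call:
arm_command(increments=[{"fingers": 1, "translation": [0, 0, 0.008], "angular": [0, 0, 0]}, {"fingers": 1, "translation": [0, 0, 0.014], "angular": [0, 0, 0]}, {"fingers": 1, "translation": [0, 0, 0.014], "angular": [0, 0, 0]}])

```text
clock: 19.85
tcp_pos: [0.4717, 0.3839, 0.0177]
tool_rot: [-179.9, 0.0, 11.8]
wrist_force: [-3.2, -2.6, 13.5]
gripper_width: 0.0338
```

Contact at the expected height. Releasing.

Call:
arm_command(increments=[{"fingers": 0.1, "translation": [0, 0, -0.008], "angular": [0, 0, 0]}, {"fingers": -0.15, "translation": [0, 0, -0.008], "angular": [0, 0, 0]}, {"fingers": -0.15, "translation": [0, 0, -0.008], "angular": [0, 0, 0]}, {"fingers": -0.15, "translation": [0, 0, -0.008], "angular": [0, 0, 0]}, {"fingers": -0.15, "translation": [0, 0, -0.008], "angular": [0, 0, 0]}])

```text
clock: 20.48
tcp_pos: [0.4715, 0.3837, 0.0171]
tool_rot: [180.0, 0.0, 11.8]
wrist_force: [-0.1, 0.5, 0.8]
gripper_width: 0.0501
```

Call:
arm_command(increments=[{"fingers": -0.15, "translation": [0, 0, -0.2], "angular": [0, 0, 0]}, {"fingers": -0.15, "translation": [0, 0, -0.4], "angular": [0, 0, 0]}, {"fingers": -0.15, "translation": [0, 0, -0.7], "angular": [0, 0, 0]}, {"fingers": -0.15, "translation": [0, 0, -1], "angular": [0, 0, 0]}, {"fingers": -0.15, "translation": [0, 0, -1], "angular": [0, 0, 0]}, {"fingers": -0.15, "translation": [0, 0, -1], "angular": [0, 0, 0]}])

```text
clock: 21.22
tcp_pos: [0.4709, 0.3836, 0.1365]
tool_rot: [180.0, 0.1, 11.8]
wrist_force: [-0.9, 0.1, -0.9]
gripper_width: 0.0506
```

```bash
python3 - <<'E'
from h import *
plan(.667,-.057,.135,11.8,4)
im,d=optics.snapshot('scene'); crop(im,430,190,610,330,4,'pics/a9.png')
E
```

```text
pos [0.4709 0.3836 0.1365] rot [1.80e+02 1.00e-01 1.18e+01] t 21.225 w 0.0506 F [-0.9  0.1 -0.9]
n 4 tr [0.212 0.982 0.003] ang [ 0.  0. -0.]
```

View pics/a9.png

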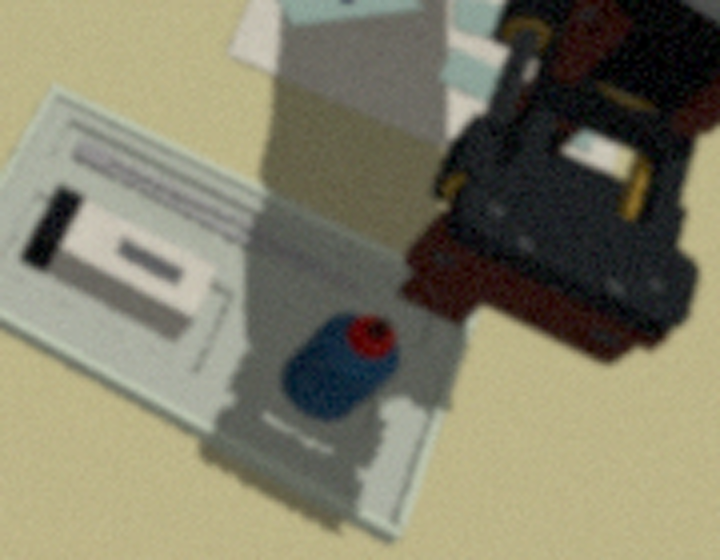

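Call:
arm_command(increments=[{"fingers": -0.15, "translation": [0.212, 0.98, 0], "angular": [0, 0, 0]}, {"fingers": -0.15, "translation": [0.212, 0.98, 0], "angular": [0, 0, 0]}, {"fingers": -0.15, "translation": [0.212, 0.98, 0], "angular": [0, 0, 0]}])

```text
clock: 21.65
tcp_pos: [0.522, 0.2674, 0.1364]
tool_rot: [179.8, 0.1, 11.3]
wrist_force: [0.2, -0.1, -0.4]
gripper_width: 0.0505
```

Call:
arm_command(increments=[{"fingers": -0.15, "translation": [0.212, 0.98, 0], "angular": [0, 0, 0]}, {"fingers": -0.15, "translation": [0.212, 0.98, 0], "angular": [0, 0, 0]}, {"fingers": -0.15, "translation": [0.212, 0.98, 0], "angular": [0, 0, 0]}])

```text
clock: 22.02
tcp_pos: [0.5704, 0.1586, 0.1366]
tool_rot: [179.8, 0.0, 11.3]
wrist_force: [-0.2, 0.5, -0.3]
gripper_width: 0.0506
```

Call:
arm_command(increments=[{"fingers": -0.15, "translation": [0.212, 0.98, 0], "angular": [0, 0, 0]}, {"fingers": -0.15, "translation": [0.212, 0.98, 0], "angular": [0, 0, 0]}, {"fingers": -0.15, "translation": [0.212, 0.98, 0], "angular": [0, 0, 0]}])

```text
clock: 22.4
tcp_pos: [0.6189, 0.0495, 0.1366]
tool_rot: [179.9, 0.0, 11.4]
wrist_force: [-0.6, 0.5, 0.5]
gripper_width: 0.0502
```

Call:
arm_command(increments=[{"fingers": -0.15, "translation": [0.212, 0.98, 0], "angular": [0, 0, -0.76]}, {"fingers": -0.15, "translation": [0.212, 0.98, 0], "angular": [0, 0, -0.76]}, {"fingers": -0.15, "translation": [0.212, 0.98, 0], "angular": [0, 0, -0.76]}, {"fingers": -0.15, "translation": [0.212, 0.98, 0], "angular": [0, 0, -0.76]}, {"fingers": -0.15, "translation": [0.212, 0.98, 0], "angular": [0, 0, -0.76]}, {"fingers": -0.15, "translation": [0.212, 0.98, 0], "angular": [0, 0, -0.76]}, {"fingers": -0.15, "translation": [0.212, 0.98, 0], "angular": [0, 0, -0.76]}])

```text
clock: 23.28
tcp_pos: [0.6669, -0.0542, 0.1366]
tool_rot: [-179.9, 0.0, 57.4]
wrist_force: [0.4, 0.4, -0.7]
gripper_width: 0.0502
```

```bash
python3 - <<'E'
from h import *
plan(.667,-.057,.06,57.5)
im,d=optics.snapshot('top'); np.savez('top1.npz',im=im,d=d); crop(im,140,205,260,295,6,'pics/b1.png')
E
```

```text
pos [ 0.6669 -0.0542  0.1366] rot [-179.9    0.    57.4] t 23.275 w 0.0502 F [ 0.4  0.4 -0.7]
n 1 tr [-0.019  0.014  0.638] ang [-0.001  0.    -0.001]
```

View pics/b1.png

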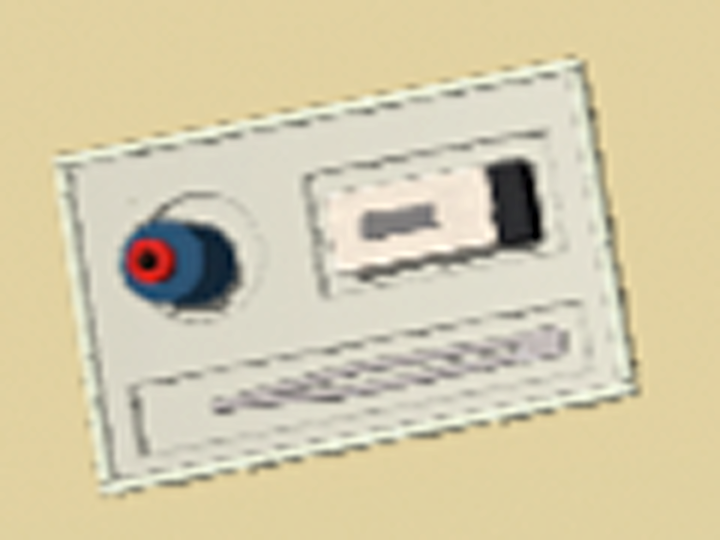

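Call:
arm_command(increments=[{"fingers": -0.15, "translation": [-0.015, 0.011, 0.3], "angular": [0, 0, 0]}, {"fingers": -0.15, "translation": [-0.015, 0.011, 0.64], "angular": [0, 0, 0]}, {"fingers": -0.15, "translation": [-0.015, 0.011, 0.64], "angular": [0, 0, 0]}, {"fingers": -0.15, "translation": [-0.015, 0.011, 0.64], "angular": [0, 0, 0]}])

```text
clock: 23.82
tcp_pos: [0.6681, -0.0582, 0.0617]
tool_rot: [179.9, -0.0, 57.4]
wrist_force: [-0.9, -0.1, -0.0]
gripper_width: 0.0509
```

```bash
python3 - <<'E'
from h import *
plan(.667,-.057,.005,57.5)
im,d=optics.snapshot('scene'); crop(im,200,130,340,240,5,'pics/b2.png')
from loc import *
D=np.load('top1.npz'); d=D['d']; f,cx,cy,T=K('top'); v,u=np.mgrid[:400,:640]
P=(np.stack([(u-cx)/f*d,(v-cy)/f*d,d],-1)-T[:3,3])@T[:3,:3]
q=P[222:258,188:238].reshape(-1,3); s=q[(q[:,2]>.022)&(q[:,2]<.045)]
print(len(s),np.median(s[:,2]),s.mean(0),cv2.minAreaRect((s[:,:2]*1000).astype(np.float32)))
q=P[235:260,155:185].reshape(-1,3); s=q[(q[:,2]>.03)]; print(np.percentile(s[:,2],[50,90,99]))
s=s[s[:,2]>.06]; print(s.mean(0))
E
```

```text
pos [ 0.6681 -0.0582  0.0617] rot [179.9  -0.   57.4] t 23.825 w 0.0509 F [-0.9 -0.1 -0. ]
n 1 tr [ 0.003 -0.014  0.472] ang [ 0.001 -0.001 -0.002]
449 0.031088772660280692 [0.49148836 0.28235909 0.03106801] ((491.4966735839844, 283.7369079589844), (32.482547760009766, 81.1589584350586), 11.612466812133789)
[0.05227344 0.06486323 0.0760167 ]
[0.46995959 0.37450027 0.09134733]
```

View pics/b2.png

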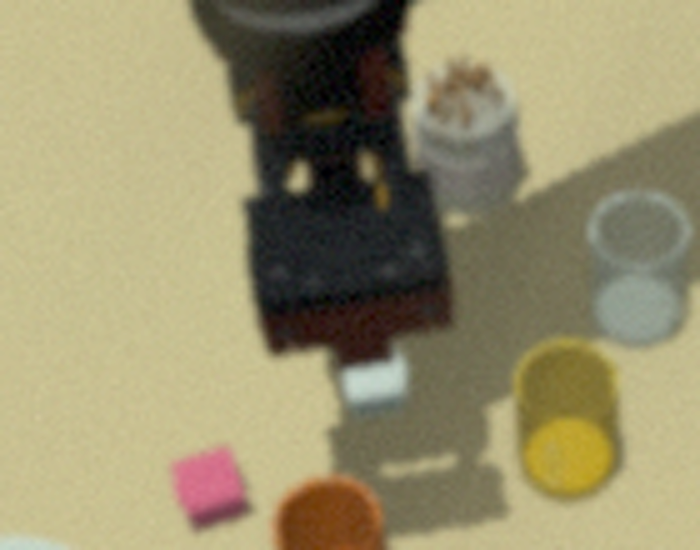

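Call:
arm_command(increments=[{"fingers": -0.15, "translation": [0.003, -0.01, 0.2], "angular": [0, 0, 0]}, {"fingers": -0.15, "translation": [0.003, -0.01, 0.38], "angular": [0, 0, 0]}, {"fingers": -0.15, "translation": [0.003, -0.01, 0.47], "angular": [0, 0, 0]}, {"fingers": -0.15, "translation": [0.003, -0.01, 0.47], "angular": [0, 0, 0]}, {"fingers": -0.15, "translation": [0.003, -0.01, 0.47], "angular": [0, 0, 0]}])

```text
clock: 24.5
tcp_pos: [0.667, -0.0574, 0.0047]
tool_rot: [179.9, -0.0, 57.4]
wrist_force: [0.8, 1.0, -0.1]
gripper_width: 0.0505
```

Call:
arm_command(increments=[{"fingers": 1, "translation": [0, 0, 0], "angular": [0, 0, 0]}, {"fingers": 1, "translation": [0, 0, 0], "angular": [0, 0, 0]}, {"fingers": 1, "translation": [0, 0, 0], "angular": [0, 0, 0]}, {"fingers": 1, "translation": [0, 0, 0], "angular": [0, 0, 0]}, {"fingers": 1, "translation": [0, 0, 0], "angular": [0, 0, 0]}, {"fingers": 1, "translation": [0, 0, 0], "angular": [0, 0, 0]}, {"fingers": 1, "translation": [0, 0, 0], "angular": [0, 0, 0]}, {"fingers": 1, "translation": [0, 0, 0], "angular": [0, 0, 0]}])

```text
clock: 25.5
tcp_pos: [0.6666, -0.0571, 0.0042]
tool_rot: [180.0, -0.0, 57.4]
wrist_force: [-0.3, 0.5, 4.0]
gripper_width: 0.0238
```

```bash
python3 - <<'E'
from h import *
plan(.667,-.057,.005,57.5)
im,d=optics.snapshot('scene'); crop(im,200,130,340,240,5,'pics/b3.png')
E
```

```text
pos [ 0.6666 -0.0571  0.0042] rot [180.   -0.   57.4] t 25.5 w 0.0238 F [-0.3  0.5  4. ]
n 1 tr [ 0.003  0.002 -0.006] ang [ 0.    -0.    -0.002]
```

View pics/b3.png

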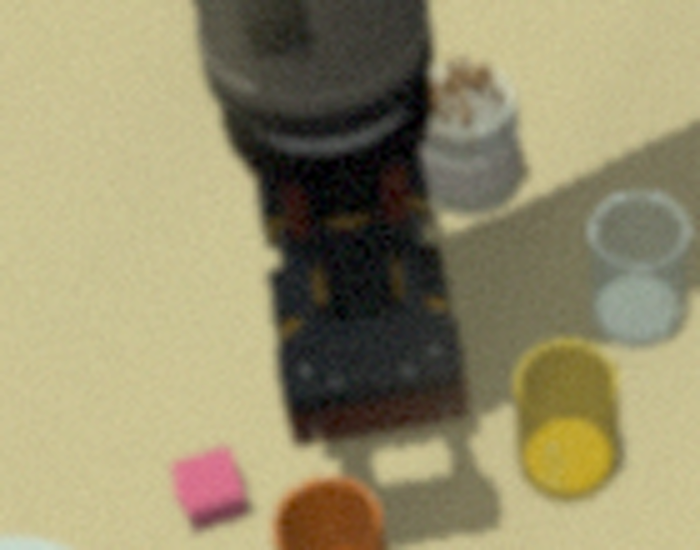

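Call:
arm_command(increments=[{"fingers": 1, "translation": [0, 0, -0.1], "angular": [0, 0, 0]}, {"fingers": 1, "translation": [0, 0, -0.4], "angular": [0, 0, 0]}, {"fingers": 1, "translation": [0, 0, -0.7], "angular": [0, 0, 0]}, {"fingers": 1, "translation": [0, 0, -1], "angular": [0, 0, 0]}, {"fingers": 1, "translation": [0, 0, -1], "angular": [0, 0, 0]}, {"fingers": 1, "translation": [0, 0, -1], "angular": [0, 0, 0]}])

```text
clock: 26.3
tcp_pos: [0.6658, -0.0571, 0.1234]
tool_rot: [-179.9, 0.0, 57.4]
wrist_force: [-0.2, 0.5, -1.1]
gripper_width: 0.024
```

```bash
python3 - <<'E'
from h import *
plan(.4915,.283,.125,57.4,3)
plan(.4915,.283,.125,57.4,4)
im,d=optics.snapshot('scene'); crop(im,200,100,340,210,5,'pics/b4.png')
E
```

```text
pos [ 0.6658 -0.0571  0.1234] rot [-179.9    0.    57.4] t 26.3 w 0.024 F [-0.2  0.5 -1.1]
n 3 tr [ 0.535 -0.917 -0.004] ang [-0.  0. -0.]
pos [ 0.6658 -0.0571  0.1234] rot [-179.9    0.    57.4] t 26.3 w 0.024 F [-0.2  0.5 -1.1]
n 4 tr [ 0.401 -0.688 -0.003] ang [-0.  0. -0.]
```

View pics/b4.png

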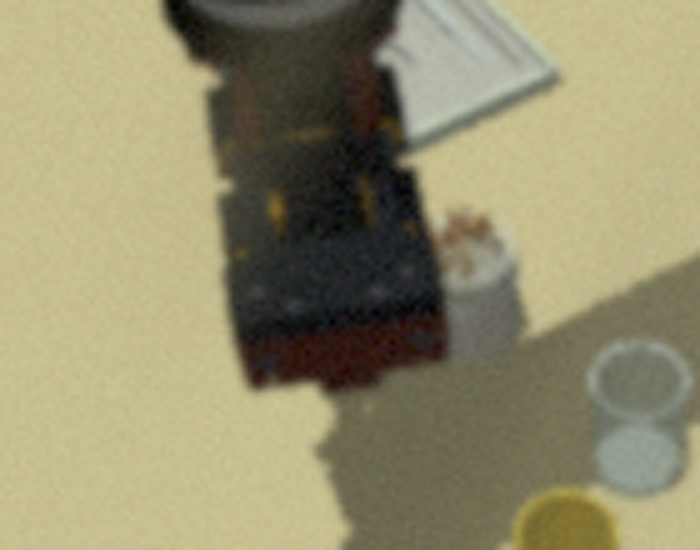

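Three moves, turning on the last one by +0.76.

Call:
arm_command(increments=[{"fingers": 1, "translation": [0.15, -0.25, 0], "angular": [0, 0, 0]}, {"fingers": 1, "translation": [0.35, -0.6, 0], "angular": [0, 0, 0]}, {"fingers": 1, "translation": [0.535, -0.917, 0], "angular": [0, 0, 0]}, {"fingers": 1, "translation": [0.535, -0.917, 0], "angular": [0, 0, 0]}])

```text
clock: 26.85
tcp_pos: [0.6059, 0.0607, 0.1223]
tool_rot: [-179.8, 0.1, 57.7]
wrist_force: [-0.1, -0.1, -0.6]
gripper_width: 0.0238
```

Call:
arm_command(increments=[{"fingers": 1, "translation": [0.25, -0.45, 0], "angular": [0, 0, 0]}, {"fingers": 1, "translation": [0.45, -0.8, 0], "angular": [0, 0, 0]}, {"fingers": 1, "translation": [0.535, -0.917, 0], "angular": [0, 0, 0]}, {"fingers": 1, "translation": [0.535, -0.917, 0], "angular": [0, 0, 0]}])

```text
clock: 27.35
tcp_pos: [0.5503, 0.1695, 0.1235]
tool_rot: [180.0, 0.1, 57.4]
wrist_force: [0.2, -1.3, 0.6]
gripper_width: 0.0238
```

Call:
arm_command(increments=[{"fingers": 1, "translation": [0.25, -0.45, 0], "angular": [0, 0, 0.16]}, {"fingers": 1, "translation": [0.45, -0.8, 0], "angular": [0, 0, 0.32]}, {"fingers": 1, "translation": [0.535, -0.917, 0], "angular": [0, 0, 0.48]}, {"fingers": 1, "translation": [0.535, -0.917, 0], "angular": [0, 0, 0.64]}, {"fingers": 1, "translation": [0.535, -0.917, 0], "angular": [0, 0, 0.76]}, {"fingers": 1, "translation": [0.535, -0.917, 0], "angular": [0, 0, 0.76]}, {"fingers": 1, "translation": [0.535, -0.917, 0], "angular": [0, 0, 0.76]}, {"fingers": 1, "translation": [0.535, -0.917, 0], "angular": [0, 0, 0.76]}])

```text
clock: 28.35
tcp_pos: [0.4927, 0.2823, 0.124]
tool_rot: [180.0, -0.0, 11.8]
wrist_force: [0.2, 0.5, 0.1]
gripper_width: 0.0236
```

```bash
python3 - <<'E'
from h import *
plan(.4917,.2835,.055,11.7)
E
```

```text
pos [0.4927 0.2823 0.124 ] rot [180.   -0.   11.8] t 28.35 w 0.0236 F [0.2 0.5 0.1]
n 1 tr [-0.006 -0.011  0.575] ang [ 0.    -0.     0.002]
```

Call:
arm_command(increments=[{"fingers": 1, "translation": [-0.006, -0.014, 0.2], "angular": [0, 0, 0]}, {"fingers": 1, "translation": [-0.006, -0.014, 0.45], "angular": [0, 0, 0]}, {"fingers": 1, "translation": [-0.006, -0.014, 0.58], "angular": [0, 0, 0]}, {"fingers": 1, "translation": [-0.006, -0.014, 0.58], "angular": [0, 0, 0]}, {"fingers": 1, "translation": [-0.006, -0.014, 0.58], "angular": [0, 0, 0]}, {"fingers": 1, "translation": [-0.006, -0.014, 0.58], "angular": [0, 0, 0]}])

```text
clock: 29.1
tcp_pos: [0.4919, 0.2848, 0.0554]
tool_rot: [-180.0, -0.1, 11.8]
wrist_force: [0.6, 0.1, -0.5]
gripper_width: 0.0237
```

```bash
python3 - <<'E'
from h import *
plan(.4917,.2842,.0362,11.7)
im,d=optics.snapshot('scene'); crop(im,390,190,570,330,4,'pics/b5.png')
im,d=optics.snapshot('top'); crop(im,160,200,260,270,7,'pics/b5t.png')
E
```

```text
pos [0.4919 0.2848 0.0554] rot [-1.80e+02 -1.00e-01  1.18e+01] t 29.1 w 0.0237 F [ 0.6  0.1 -0.5]
n 1 tr [-0.003  0.005  0.16 ] ang [-0.001 -0.001  0.001]
```

View pics/b5.png

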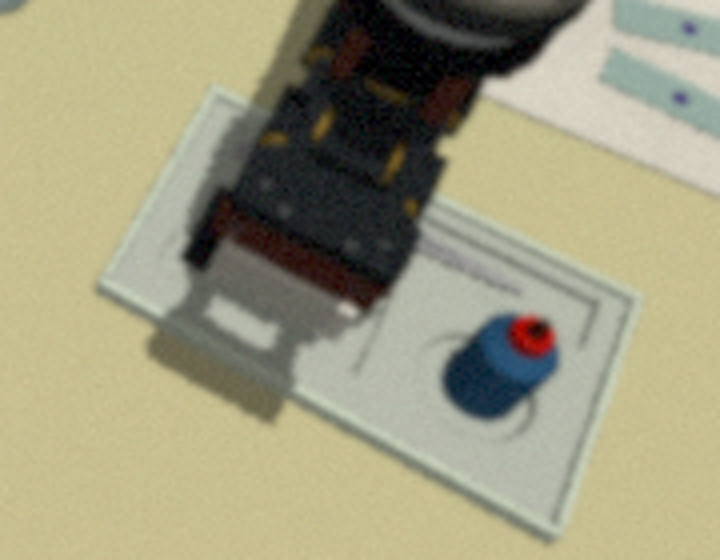

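View pics/b5t.png

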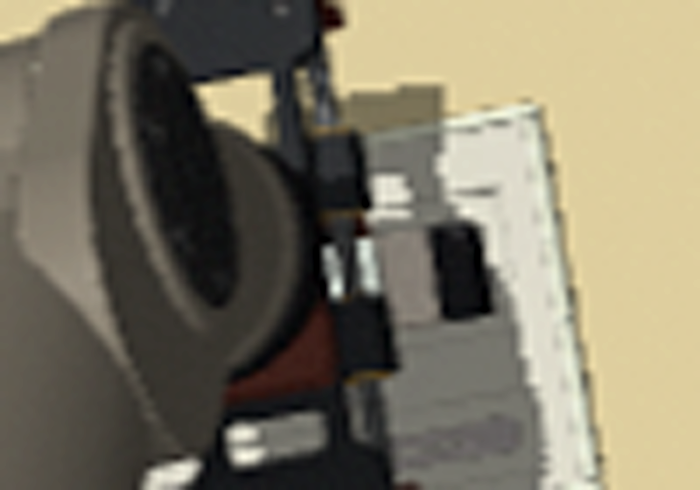

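Lowering slowly onto the slide box.

Call:
arm_command(increments=[{"fingers": 1, "translation": [-0.003, 0.004, 0.04], "angular": [0, 0, 0]}, {"fingers": 1, "translation": [-0.003, 0.004, 0.08], "angular": [0, 0, 0]}, {"fingers": 1, "translation": [-0.003, 0.004, 0.11], "angular": [0, 0, 0]}, {"fingers": 1, "translation": [-0.003, 0.004, 0.14], "angular": [0, 0, 0]}, {"fingers": 1, "translation": [-0.003, 0.004, 0.155], "angular": [0, 0, 0]}, {"fingers": 1, "translation": [-0.003, 0.004, 0.155], "angular": [0, 0, 0]}])

```text
clock: 29.95
tcp_pos: [0.4909, 0.2838, 0.0356]
tool_rot: [180.0, 0.0, 11.8]
wrist_force: [0.4, 0.2, 0.1]
gripper_width: 0.0238
```

Call:
arm_command(increments=[{"fingers": 1, "translation": [0, 0, 0.006], "angular": [0, 0, 0]}, {"fingers": 1, "translation": [0, 0, 0.01], "angular": [0, 0, 0]}, {"fingers": 1, "translation": [0, 0, 0.01], "angular": [0, 0, 0]}])

```text
clock: 30.32
tcp_pos: [0.4911, 0.2839, 0.0352]
tool_rot: [-180.0, -0.0, 11.8]
wrist_force: [-1.6, -0.5, 5.7]
gripper_width: 0.0236
```

Call:
arm_command(increments=[{"fingers": 0.3, "translation": [0, 0, -0.004], "angular": [0, 0, 0]}, {"fingers": 0.0, "translation": [0, 0, -0.004], "angular": [0, 0, 0]}, {"fingers": 0.0, "translation": [0, 0, -0.004], "angular": [0, 0, 0]}, {"fingers": 0.0, "translation": [0, 0, -0.004], "angular": [0, 0, 0]}, {"fingers": 0.0, "translation": [0, 0, -0.004], "angular": [0, 0, 0]}])

```text
clock: 30.95
tcp_pos: [0.4909, 0.2839, 0.035]
tool_rot: [180.0, 0.0, 11.8]
wrist_force: [-0.1, 0.0, 0.2]
gripper_width: 0.0439
```

Call:
arm_command(increments=[{"fingers": 0, "translation": [0, 0, -0.15], "angular": [0, 0, 0]}, {"fingers": 0, "translation": [0, 0, -0.4], "angular": [0, 0, 0]}, {"fingers": 0, "translation": [0, 0, -0.7], "angular": [0, 0, 0]}, {"fingers": 0, "translation": [0, 0, -0.7], "angular": [0, 0, 0]}, {"fingers": 0, "translation": [0, 0, -0.7], "angular": [0, 0, 0]}])

```text
clock: 31.58
tcp_pos: [0.4907, 0.284, 0.1193]
tool_rot: [-180.0, -0.0, 11.8]
wrist_force: [0.3, 0.0, 0.4]
gripper_width: 0.0437
```

```bash
python3 - <<'E'
from h import *
plan(.4425,.0675,.11,11.8,2)
plan(.4425,.0675,.11,36)
im,d=optics.snapshot('scene'); crop(im,390,190,570,330,4,'pics/b6.png')
E
```

```text
pos [0.4907 0.284  0.1193] rot [-180.    -0.    11.8] t 31.575 w 0.0437 F [0.3 0.  0.4]
n 2 tr [-0.381  0.842  0.039] ang [-0. -0. -0.]
pos [0.4907 0.284  0.1193] rot [-180.    -0.    11.8] t 31.575 w 0.0437 F [0.3 0.  0.4]
n 1 tr [-0.761  1.684  0.077] ang [-0.    -0.    -0.404]
```

View pics/b6.png

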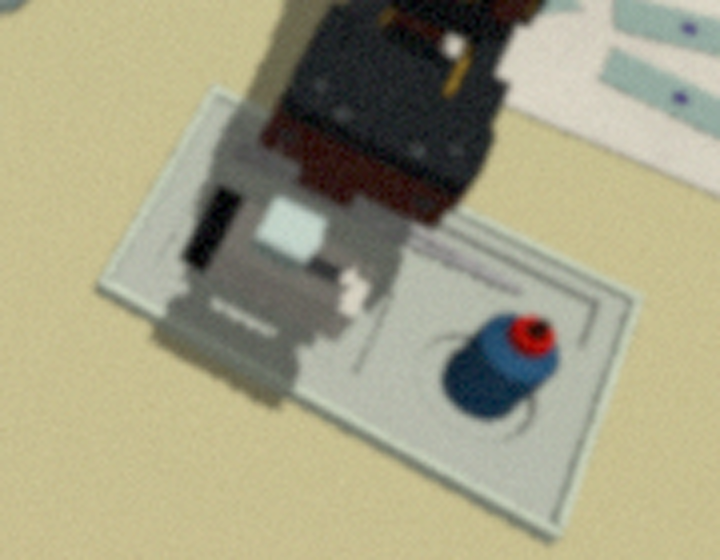

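Call:
arm_command(increments=[{"fingers": -0.9, "translation": [-0.38, 0.84, 0], "angular": [0, 0, 0]}, {"fingers": -0.9, "translation": [-0.38, 0.84, 0], "angular": [0, 0, 0]}, {"fingers": -0.9, "translation": [-0.38, 0.84, 0], "angular": [0, 0, 0]}])

```text
clock: 32.0
tcp_pos: [0.4652, 0.1716, 0.1183]
tool_rot: [179.9, 0.2, 11.4]
wrist_force: [0.3, -0.4, -0.3]
gripper_width: 0.0703
```

Call:
arm_command(increments=[{"fingers": -0.9, "translation": [-0.38, 0.84, 0.07], "angular": [0, 0, -0.404]}, {"fingers": -0.9, "translation": [-0.38, 0.84, 0.07], "angular": [0, 0, -0.404]}, {"fingers": -0.9, "translation": [-0.38, 0.84, 0.07], "angular": [0, 0, -0.404]}, {"fingers": -0.9, "translation": [-0.38, 0.84, 0.07], "angular": [0, 0, -0.404]}, {"fingers": -0.9, "translation": [-0.38, 0.84, 0.07], "angular": [0, 0, -0.404]}, {"fingers": -0.9, "translation": [-0.38, 0.84, 0.07], "angular": [0, 0, -0.404]}])

```text
clock: 32.75
tcp_pos: [0.443, 0.0688, 0.1105]
tool_rot: [180.0, 0.0, 36.1]
wrist_force: [0.3, -0.2, 0.3]
gripper_width: 0.0833
```

```bash
python3 - <<'E'
from h import *
plan(.4425,.0675,.05,36)
im,d=optics.snapshot('top'); np.savez('top2.npz',im=im,d=d); crop(im,140,205,260,295,6,'pics/b7.png')
f,cx,cy,T=K('top'); v,u=np.mgrid[:400,:640]
P=(np.stack([(u-cx)/f*d,(v-cy)/f*d,d],-1)-T[:3,3])@T[:3,:3]
q=P[222:258,188:238].reshape(-1,3); s=q[(q[:,2]>.043)&(q[:,2]<.06)]
print(len(s),np.median(s[:,2]),s.mean(0),cv2.minAreaRect((s[:,:2]*1000).astype(np.float32)))
E
```

```text
pos [0.443  0.0688 0.1105] rot [180.    0.   36.1] t 32.75 w 0.0833 F [ 0.3 -0.2  0.3]
n 1 tr [-0.009  0.006  0.505] ang [0.    0.    0.001]
117 0.050367870756186525 [0.4907688  0.28088381 0.05022796] ((490.6942138671875, 282.0858154296875), (25.313636779785156, 26.52482795715332), 11.678471565246582)
```

View pics/b7.png

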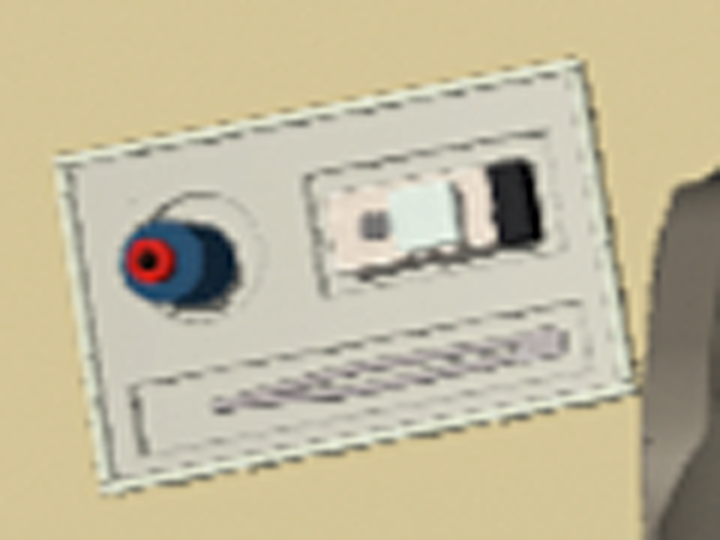

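Call:
arm_command(increments=[{"fingers": -0.9, "translation": [-0.005, 0.003, 0.3], "angular": [0, 0, 0]}, {"fingers": -0.9, "translation": [-0.005, 0.003, 0.5], "angular": [0, 0, 0]}, {"fingers": -0.9, "translation": [-0.005, 0.003, 0.7], "angular": [0, 0, 0]}, {"fingers": -0.9, "translation": [-0.005, 0.003, 0.84], "angular": [0, 0, 0]}, {"fingers": -0.9, "translation": [-0.005, 0.003, 0.84], "angular": [0, 0, 0]}, {"fingers": -0.9, "translation": [-0.005, 0.003, 0.84], "angular": [0, 0, 0]}])

```text
clock: 33.55
tcp_pos: [0.4429, 0.0675, 0.0103]
tool_rot: [180.0, -0.0, 36.0]
wrist_force: [0.7, 0.1, 0.3]
gripper_width: 0.0835
```

```bash
python3 - <<'E'
from h import *
plan(.4425,.0675,.0095,36)
im,d=optics.snapshot('scene'); crop(im,310,110,450,220,5,'pics/b8.png')
E
```

```text
pos [0.4429 0.0675 0.0103] rot [180.  -0.  36.] t 33.55 w 0.0835 F [0.7 0.1 0.3]
n 1 tr [-0.003 -0.002  0.007] ang [ 0. -0.  0.]
```

View pics/b8.png

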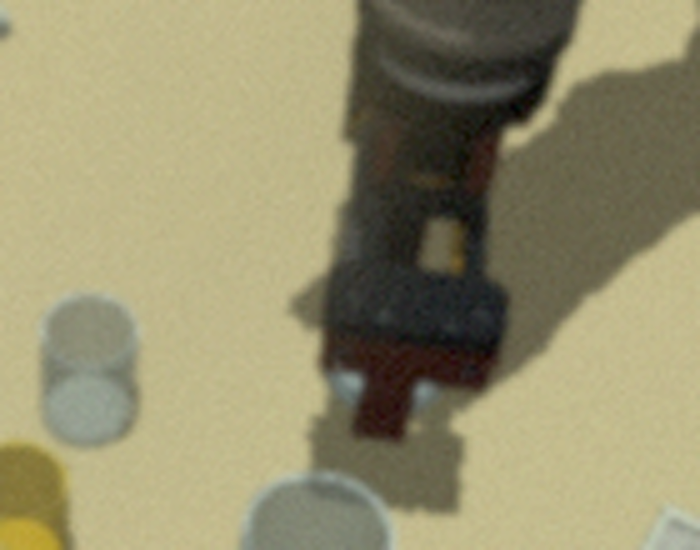

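Call:
arm_command(increments=[{"fingers": 1, "translation": [0, 0, 0.008], "angular": [0, 0, 0]}, {"fingers": 1, "translation": [0, 0, 0.008], "angular": [0, 0, 0]}, {"fingers": 1, "translation": [0, 0, 0.008], "angular": [0, 0, 0]}, {"fingers": 1, "translation": [0, 0, 0.008], "angular": [0, 0, 0]}, {"fingers": 1, "translation": [0, 0, 0.008], "angular": [0, 0, 0]}, {"fingers": 1, "translation": [0, 0, 0.008], "angular": [0, 0, 0]}, {"fingers": 1, "translation": [0, 0, 0.008], "angular": [0, 0, 0]}, {"fingers": 1, "translation": [0, 0, 0.008], "angular": [0, 0, 0]}])

```text
clock: 34.6
tcp_pos: [0.4427, 0.0674, 0.0091]
tool_rot: [-180.0, -0.0, 36.0]
wrist_force: [-0.5, 0.1, 5.5]
gripper_width: 0.0571
```

Call:
arm_command(increments=[{"fingers": 1, "translation": [0, 0, -0.05], "angular": [0, 0, 0]}, {"fingers": 1, "translation": [0, 0, -0.3], "angular": [0, 0, 0]}, {"fingers": 1, "translation": [0, 0, -0.6], "angular": [0, 0, 0]}, {"fingers": 1, "translation": [0, 0, -0.9], "angular": [0, 0, 0]}, {"fingers": 1, "translation": [0, 0, -1], "angular": [0, 0, 0]}, {"fingers": 1, "translation": [0, 0, -1], "angular": [0, 0, 0]}])

```text
clock: 35.35
tcp_pos: [0.4426, 0.0676, 0.1291]
tool_rot: [-180.0, -0.1, 36.0]
wrist_force: [-0.0, 0.1, -0.6]
gripper_width: 0.0572
```

```bash
python3 - <<'E'
from h import *
plan(.4698,-.3783,.13,36,4)
im,d=optics.snapshot('scene'); crop(im,310,80,450,190,5,'pics/b9.png')
E
```

```text
pos [0.4426 0.0676 0.1291] rot [-1.8e+02 -1.0e-01  3.6e+01] t 35.35 w 0.0572 F [-0.   0.1 -0.6]
n 4 tr [-0.501  0.784 -0.002] ang [-0. -0.  0.]
```

View pics/b9.png

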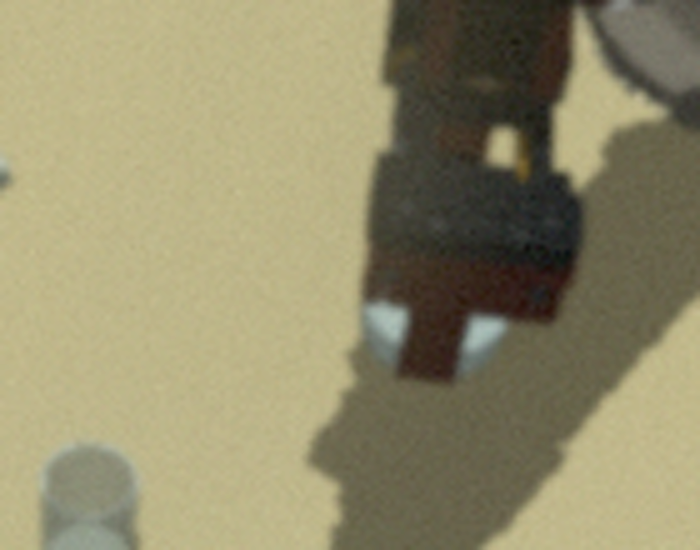

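Call:
arm_command(increments=[{"fingers": 1, "translation": [-0.13, 0.2, 0], "angular": [0, 0, 0]}, {"fingers": 1, "translation": [-0.3, 0.47, 0], "angular": [0, 0, 0]}, {"fingers": 1, "translation": [-0.5, 0.784, 0], "angular": [0, 0, 0]}, {"fingers": 1, "translation": [-0.5, 0.784, 0], "angular": [0, 0, 0]}])

```text
clock: 35.9
tcp_pos: [0.4482, -0.0474, 0.1277]
tool_rot: [180.0, 0.2, 35.7]
wrist_force: [0.4, 0.4, -0.1]
gripper_width: 0.057
```

Call:
arm_command(increments=[{"fingers": 1, "translation": [-0.25, 0.39, 0], "angular": [0, 0, 0]}, {"fingers": 1, "translation": [-0.5, 0.784, 0], "angular": [0, 0, 0]}, {"fingers": 1, "translation": [-0.5, 0.784, 0], "angular": [0, 0, 0]}])

```text
clock: 36.28
tcp_pos: [0.4552, -0.159, 0.1281]
tool_rot: [180.0, 0.1, 35.6]
wrist_force: [-0.2, 1.1, -1.7]
gripper_width: 0.0573
```

Call:
arm_command(increments=[{"fingers": 1, "translation": [-0.25, 0.39, 0], "angular": [0, 0, 0]}, {"fingers": 1, "translation": [-0.5, 0.784, 0], "angular": [0, 0, 0]}, {"fingers": 1, "translation": [-0.5, 0.784, 0], "angular": [0, 0, 0]}])

```text
clock: 36.65
tcp_pos: [0.4622, -0.2697, 0.1281]
tool_rot: [180.0, 0.1, 35.7]
wrist_force: [-0.4, 0.6, -1.7]
gripper_width: 0.0573
```

Call:
arm_command(increments=[{"fingers": 1, "translation": [-0.25, 0.39, 0], "angular": [0, 0, 0]}, {"fingers": 1, "translation": [-0.4, 0.65, 0], "angular": [0, 0, 0]}, {"fingers": 1, "translation": [-0.5, 0.784, 0], "angular": [0, 0, 0]}, {"fingers": 1, "translation": [-0.5, 0.784, 0], "angular": [0, 0, 0]}, {"fingers": 1, "translation": [-0.5, 0.784, 0], "angular": [0, 0, 0]}])

```text
clock: 37.28
tcp_pos: [0.47, -0.3758, 0.1284]
tool_rot: [-179.9, -0.0, 36.1]
wrist_force: [-0.4, 0.0, -0.6]
gripper_width: 0.0572
```

```bash
python3 - <<'E'
from h import *
plan(.4698,-.3783,.045,36)
E
```

```text
pos [ 0.47   -0.3758  0.1284] rot [-179.9   -0.    36.1] t 37.275 w 0.0572 F [-0.4  0.  -0.6]
n 1 tr [-0.014  0.017  0.695] ang [-0.002 -0.001  0.002]
```

Call:
arm_command(increments=[{"fingers": 1, "translation": [-0.01, 0.012, 0.2], "angular": [0, 0, 0]}, {"fingers": 1, "translation": [-0.01, 0.012, 0.45], "angular": [0, 0, 0]}, {"fingers": 1, "translation": [-0.01, 0.012, 0.69], "angular": [0, 0, 0]}, {"fingers": 1, "translation": [-0.01, 0.012, 0.69], "angular": [0, 0, 0]}, {"fingers": 1, "translation": [-0.01, 0.012, 0.69], "angular": [0, 0, 0]}, {"fingers": 1, "translation": [-0.01, 0.012, 0.69], "angular": [0, 0, 0]}])

```text
clock: 38.02
tcp_pos: [0.4705, -0.3803, 0.0475]
tool_rot: [179.9, -0.1, 36.0]
wrist_force: [-0.2, -0.5, -0.8]
gripper_width: 0.0571
```

```bash
python3 - <<'E'
from h import *
plan(.4698,-.3783,.013,36)
im,d=optics.snapshot('scene'); crop(im,200,40,340,150,5,'pics/d1.png')
im,d=optics.snapshot('top'); crop(im,405,215,525,305,6,'pics/d1t.png')
E
```

```text
pos [ 0.4705 -0.3803  0.0475] rot [ 1.799e+02 -1.000e-01  3.600e+01] t 38.025 w 0.0571 F [-0.2 -0.5 -0.8]
n 1 tr [ 0.005 -0.017  0.288] ang [ 0.002 -0.001  0.001]
```

View pics/d1.png

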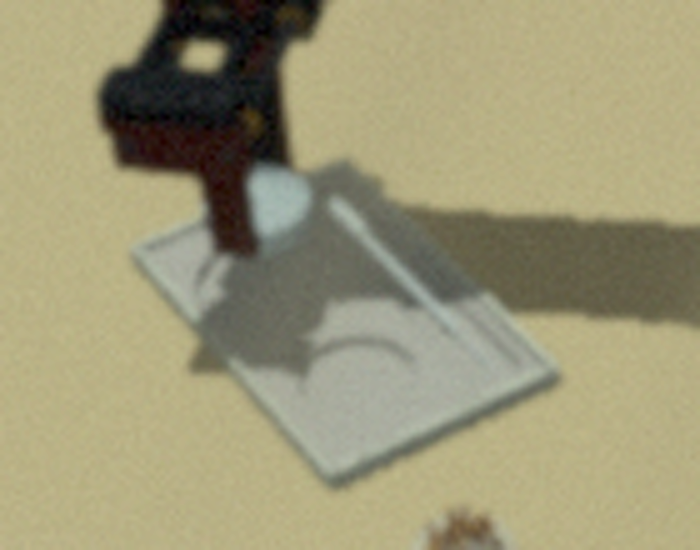

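View pics/d1t.png

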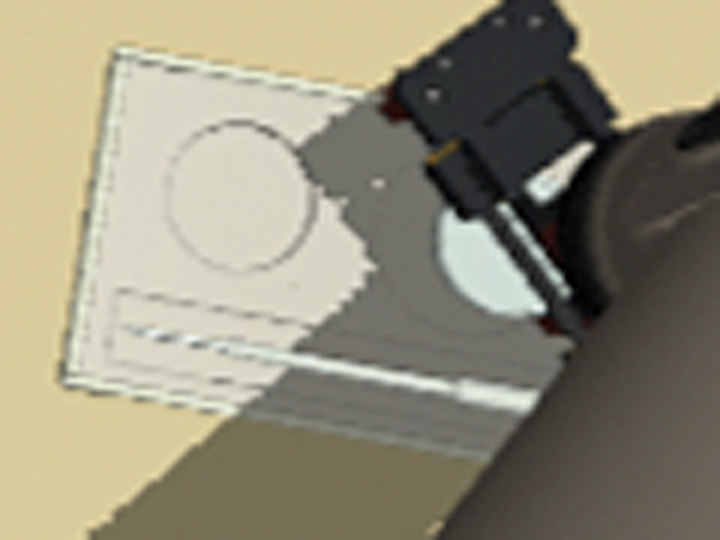

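Call:
arm_command(increments=[{"fingers": 1, "translation": [0.004, -0.013, 0.08], "angular": [0, 0, 0]}, {"fingers": 1, "translation": [0.004, -0.013, 0.15], "angular": [0, 0, 0]}, {"fingers": 1, "translation": [0.004, -0.013, 0.21], "angular": [0, 0, 0]}, {"fingers": 1, "translation": [0.004, -0.013, 0.25], "angular": [0, 0, 0]}, {"fingers": 1, "translation": [0.004, -0.013, 0.28], "angular": [0, 0, 0]}, {"fingers": 1, "translation": [0.004, -0.013, 0.28], "angular": [0, 0, 0]}])

```text
clock: 38.88
tcp_pos: [0.469, -0.3787, 0.0124]
tool_rot: [180.0, 0.0, 36.0]
wrist_force: [-0.9, 0.0, 0.2]
gripper_width: 0.0573
```

Call:
arm_command(increments=[{"fingers": 1, "translation": [0, 0, 0.004], "angular": [0, 0, 0]}, {"fingers": 1, "translation": [0, 0, 0.008], "angular": [0, 0, 0]}, {"fingers": 1, "translation": [0, 0, 0.008], "angular": [0, 0, 0]}])

```text
clock: 39.25
tcp_pos: [0.4692, -0.3787, 0.0121]
tool_rot: [180.0, -0.0, 36.0]
wrist_force: [-0.0, 0.8, 4.6]
gripper_width: 0.0572
```

Contact on the floor at the expected height. I'll release to about 72 mm (-0.65).

Call:
arm_command(increments=[{"fingers": -0.4, "translation": [0, 0, -0.004], "angular": [0, 0, 0]}, {"fingers": -0.6, "translation": [0, 0, -0.004], "angular": [0, 0, 0]}, {"fingers": -0.6, "translation": [0, 0, -0.004], "angular": [0, 0, 0]}, {"fingers": -0.6, "translation": [0, 0, -0.004], "angular": [0, 0, 0]}, {"fingers": -0.6, "translation": [0, 0, -0.004], "angular": [0, 0, 0]}])

```text
clock: 39.88
tcp_pos: [0.469, -0.3785, 0.012]
tool_rot: [-180.0, 0.0, 36.0]
wrist_force: [-0.3, -0.1, 1.2]
gripper_width: 0.0703
```

Call:
arm_command(increments=[{"fingers": -0.6, "translation": [0, 0, -0.15], "angular": [0, 0, 0]}, {"fingers": -0.6, "translation": [0, 0, -0.4], "angular": [0, 0, 0]}, {"fingers": -0.6, "translation": [0, 0, -0.8], "angular": [0, 0, 0]}, {"fingers": -0.6, "translation": [0, 0, -1], "angular": [0, 0, 0]}, {"fingers": -0.6, "translation": [0, 0, -1], "angular": [0, 0, 0]}])

```text
clock: 40.5
tcp_pos: [0.4702, -0.3797, 0.1349]
tool_rot: [179.7, -0.1, 36.0]
wrist_force: [-0.2, 1.2, -0.7]
gripper_width: 0.0705
```

```bash
python3 - <<'E'
from h import *
plan(.5555,-.0095,.135,36,4)
im,d=optics.snapshot('scene'); crop(im,200,40,340,150,5,'pics/d2.png')
E
```

```text
pos [ 0.4702 -0.3797  0.1349] rot [ 1.797e+02 -1.000e-01  3.600e+01] t 40.5 w 0.0705 F [-0.2  1.2 -0.7]
n 4 tr [ 0.597 -0.519 -0.001] ang [ 0.001 -0.001  0.   ]
```

View pics/d2.png

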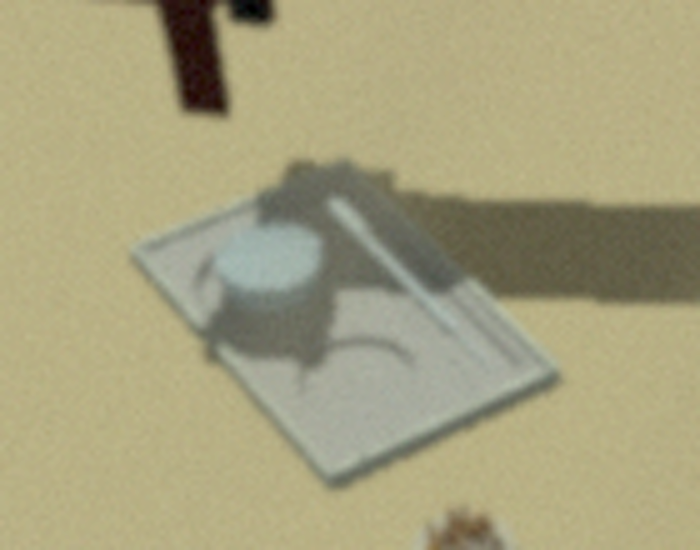

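Call:
arm_command(increments=[{"fingers": -0.4, "translation": [0.597, -0.52, 0], "angular": [0, 0, 0]}, {"fingers": -0.4, "translation": [0.597, -0.52, 0], "angular": [0, 0, 0]}, {"fingers": -0.4, "translation": [0.597, -0.52, 0], "angular": [0, 0, 0]}])

```text
clock: 40.92
tcp_pos: [0.4906, -0.2823, 0.1306]
tool_rot: [-179.8, 0.0, 36.3]
wrist_force: [0.5, -0.2, 0.5]
gripper_width: 0.0613
```

Call:
arm_command(increments=[{"fingers": -0.4, "translation": [0.597, -0.52, 0], "angular": [0, 0, 0]}, {"fingers": -0.4, "translation": [0.597, -0.52, 0], "angular": [0, 0, 0]}, {"fingers": -0.4, "translation": [0.597, -0.52, 0], "angular": [0, 0, 0]}])

```text
clock: 41.3
tcp_pos: [0.5117, -0.1914, 0.1312]
tool_rot: [-179.9, 0.0, 36.2]
wrist_force: [-0.4, 0.4, -0.3]
gripper_width: 0.0614
```

Call:
arm_command(increments=[{"fingers": -0.4, "translation": [0.597, -0.52, 0], "angular": [0, 0, 0]}, {"fingers": -0.4, "translation": [0.597, -0.52, 0], "angular": [0, 0, 0]}, {"fingers": -0.4, "translation": [0.597, -0.52, 0], "angular": [0, 0, 0]}])

```text
clock: 41.68
tcp_pos: [0.533, -0.1, 0.1315]
tool_rot: [-180.0, 0.0, 36.2]
wrist_force: [-0.6, -1.3, -0.2]
gripper_width: 0.0612
```

Call:
arm_command(increments=[{"fingers": -0.4, "translation": [0.597, -0.52, 0], "angular": [0, 0, -0.75]}, {"fingers": -0.4, "translation": [0.597, -0.52, 0], "angular": [0, 0, -0.75]}, {"fingers": -0.4, "translation": [0.597, -0.52, 0], "angular": [0, 0, -0.75]}, {"fingers": -0.4, "translation": [0.597, -0.52, 0], "angular": [0, 0, -0.75]}, {"fingers": -0.4, "translation": [0.597, -0.52, 0], "angular": [0, 0, -0.75]}, {"fingers": -0.4, "translation": [0.597, -0.52, 0], "angular": [0, 0, -0.75]}, {"fingers": -0.4, "translation": [0.597, -0.52, 0], "angular": [0, 0, -0.75]}])

```text
clock: 42.55
tcp_pos: [0.554, -0.009, 0.1319]
tool_rot: [-180.0, 0.0, 80.8]
wrist_force: [0.3, -0.2, 0.1]
gripper_width: 0.0617
```

```bash
python3 - <<'E'
from h import *
plan(.5555,-.0095,.075,81)
im,d=optics.snapshot('scene'); crop(im,250,100,420,230,4.5,'pics/d3.png')
im,d=optics.snapshot('top'); np.savez('top3.npz',im=im,d=d)
f,cx,cy,T=K('top'); v,u=np.mgrid[:400,:640]
P=(np.stack([(u-cx)/f*d,(v-cy)/f*d,d],-1)-T[:3,3])@T[:3,:3]
q=P[235:275,465:505].reshape(-1,3); s=q[(q[:,2]>.015)&(q[:,2]<.03)]
print(len(s),np.median(s[:,2]),cv2.minEnclosingCircle((s[:,:2]*1000).astype(np.float32)))
E
```

```text
pos [ 0.554  -0.009   0.1319] rot [-180.     0.    80.8] t 42.55 w 0.0617 F [ 0.3 -0.2  0.1]
n 1 tr [-0.002  0.013  0.475] ang [-0.     0.    -0.003]
470 0.021128781115978865 ((469.40423583984375, -399.5074768066406), 48.73394775390625)
```

View pics/d3.png

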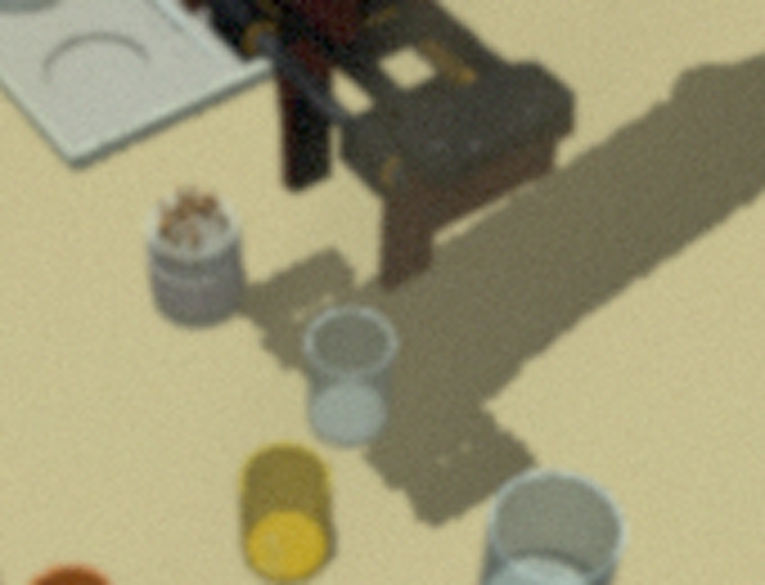

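Call:
arm_command(increments=[{"fingers": -0.4, "translation": [-0.002, 0.01, 0.2], "angular": [0, 0, 0]}, {"fingers": -0.4, "translation": [-0.002, 0.01, 0.4], "angular": [0, 0, 0]}, {"fingers": -0.4, "translation": [-0.002, 0.01, 0.45], "angular": [0, 0, 0]}, {"fingers": -0.4, "translation": [-0.002, 0.01, 0.45], "angular": [0, 0, 0]}])

```text
clock: 43.15
tcp_pos: [0.5552, -0.0086, 0.0781]
tool_rot: [-180.0, 0.0, 81.0]
wrist_force: [-0.2, 0.2, -0.3]
gripper_width: 0.0613
```

```bash
python3 - <<'E'
from h import *
plan(.5555,-.0095,.017,81)
im,d=optics.snapshot('scene'); crop(im,250,100,420,230,4.5,'pics/d4.png')
E
```

```text
pos [ 0.5552 -0.0086  0.0781] rot [-180.    0.   81.] t 43.15 w 0.0613 F [-0.2  0.2 -0.3]
n 1 tr [-0.007  0.004  0.509] ang [-0.  0.  0.]
```

View pics/d4.png

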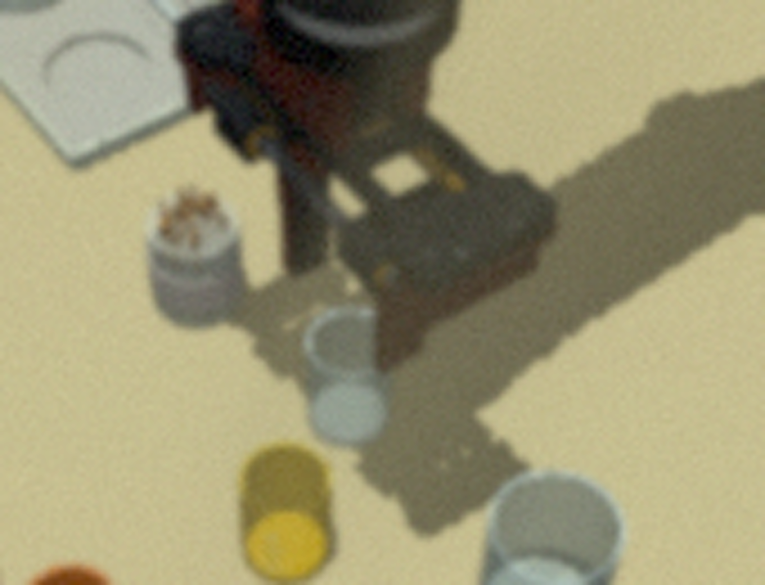

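Call:
arm_command(increments=[{"fingers": -0.4, "translation": [-0.006, 0.003, 0.15], "angular": [0, 0, 0]}, {"fingers": -0.4, "translation": [-0.006, 0.003, 0.3], "angular": [0, 0, 0]}, {"fingers": -0.4, "translation": [-0.006, 0.003, 0.43], "angular": [0, 0, 0]}, {"fingers": -0.4, "translation": [-0.006, 0.003, 0.5], "angular": [0, 0, 0]}, {"fingers": -0.4, "translation": [-0.006, 0.003, 0.5], "angular": [0, 0, 0]}, {"fingers": -0.4, "translation": [-0.006, 0.003, 0.5], "angular": [0, 0, 0]}])

```text
clock: 43.95
tcp_pos: [0.5558, -0.0094, 0.0183]
tool_rot: [180.0, -0.0, 81.0]
wrist_force: [0.0, 0.5, 0.3]
gripper_width: 0.0613
```

Call:
arm_command(increments=[{"fingers": 1, "translation": [0, 0, 0], "angular": [0, 0, 0]}, {"fingers": 1, "translation": [0, 0, 0], "angular": [0, 0, 0]}, {"fingers": 1, "translation": [0, 0, 0], "angular": [0, 0, 0]}, {"fingers": 1, "translation": [0, 0, 0], "angular": [0, 0, 0]}, {"fingers": 1, "translation": [0, 0, 0], "angular": [0, 0, 0]}, {"fingers": 1, "translation": [0, 0, 0], "angular": [0, 0, 0]}, {"fingers": 1, "translation": [0, 0, 0], "angular": [0, 0, 0]}])

```text
clock: 44.82
tcp_pos: [0.5557, -0.0092, 0.0184]
tool_rot: [180.0, -0.0, 81.0]
wrist_force: [0.3, 0.0, 6.2]
gripper_width: 0.0414
```

Call:
arm_command(increments=[{"fingers": 1, "translation": [0, 0, -0.1], "angular": [0, 0, 0]}, {"fingers": 1, "translation": [0, 0, -0.4], "angular": [0, 0, 0]}, {"fingers": 1, "translation": [0, 0, -0.7], "angular": [0, 0, 0]}, {"fingers": 1, "translation": [0, 0, -1], "angular": [0, 0, 0]}, {"fingers": 1, "translation": [0, 0, -1], "angular": [0, 0, 0]}, {"fingers": 1, "translation": [0, 0, -1], "angular": [0, 0, 0]}])

```text
clock: 45.58
tcp_pos: [0.5549, -0.0093, 0.1377]
tool_rot: [-180.0, 0.0, 81.0]
wrist_force: [-0.8, 0.9, -0.2]
gripper_width: 0.0414
```

```bash
python3 - <<'E'
from h import *
plan(.485,-.284,.138,81,3)
im,d=optics.snapshot('scene'); crop(im,250,80,420,210,4.5,'pics/d5.png')
E
```

```text
pos [ 0.5549 -0.0093  0.1377] rot [-180.    0.   81.] t 45.575 w 0.0414 F [-0.8  0.9 -0.2]
n 3 tr [-0.784 -0.073 -0.001] ang [-0.  0.  0.]
```

View pics/d5.png

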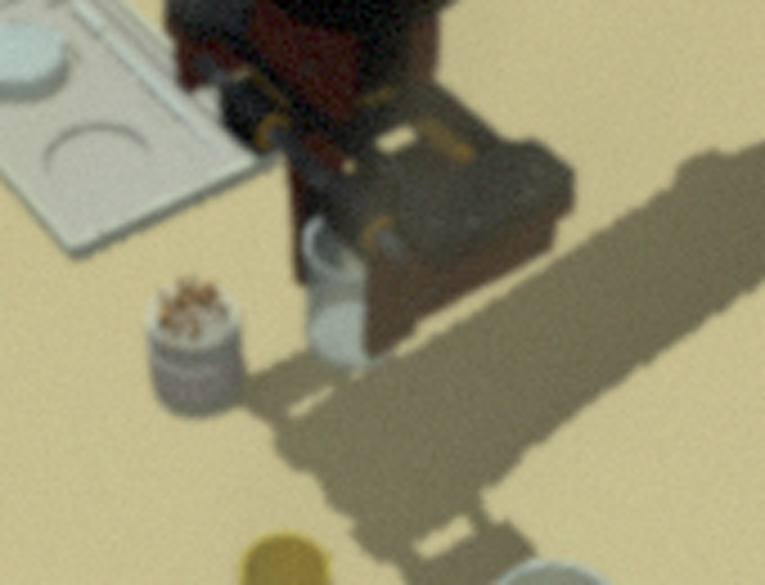

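Call:
arm_command(increments=[{"fingers": 1, "translation": [-0.2, -0.02, 0], "angular": [0, 0, 0]}, {"fingers": 1, "translation": [-0.5, -0.05, 0], "angular": [0, 0, 0]}, {"fingers": 1, "translation": [-0.784, -0.073, 0], "angular": [0, 0, 0]}, {"fingers": 1, "translation": [-0.784, -0.073, 0], "angular": [0, 0, 0]}])

```text
clock: 46.12
tcp_pos: [0.5302, -0.104, 0.1369]
tool_rot: [-179.9, 0.1, 80.7]
wrist_force: [0.8, 0.6, -0.2]
gripper_width: 0.041
```

Call:
arm_command(increments=[{"fingers": 1, "translation": [-0.4, -0.04, 0], "angular": [0, 0, 0]}, {"fingers": 1, "translation": [-0.784, -0.073, 0], "angular": [0, 0, 0]}, {"fingers": 1, "translation": [-0.784, -0.073, 0], "angular": [0, 0, 0]}])

```text
clock: 46.5
tcp_pos: [0.5071, -0.1955, 0.1373]
tool_rot: [-179.9, 0.1, 80.7]
wrist_force: [-0.7, -0.6, 0.1]
gripper_width: 0.0411
```

Call:
arm_command(increments=[{"fingers": 1, "translation": [-0.4, -0.04, 0], "angular": [0, 0, 0]}, {"fingers": 1, "translation": [-0.65, -0.06, 0], "angular": [0, 0, 0]}, {"fingers": 1, "translation": [-0.784, -0.073, 0], "angular": [0, 0, 0]}, {"fingers": 1, "translation": [-0.784, -0.073, 0], "angular": [0, 0, 0]}, {"fingers": 1, "translation": [-0.784, -0.073, 0], "angular": [0, 0, 0]}])

```text
clock: 47.12
tcp_pos: [0.4861, -0.282, 0.1377]
tool_rot: [-180.0, -0.1, 81.1]
wrist_force: [0.2, -0.0, 0.5]
gripper_width: 0.041
```

```bash
python3 - <<'E'
from h import *
plan(.485,-.2838,.05,81)
E
```

```text
pos [ 0.4861 -0.282   0.1377] rot [-1.80e+02 -1.00e-01  8.11e+01] t 47.125 w 0.041 F [ 0.2 -0.   0.5]
n 1 tr [-0.017 -0.007  0.731] ang [-0.    -0.001  0.002]
```

Call:
arm_command(increments=[{"fingers": 1, "translation": [-0.012, -0.006, 0.2], "angular": [0, 0, 0]}, {"fingers": 1, "translation": [-0.012, -0.006, 0.45], "angular": [0, 0, 0]}, {"fingers": 1, "translation": [-0.012, -0.006, 0.72], "angular": [0, 0, 0]}, {"fingers": 1, "translation": [-0.012, -0.006, 0.72], "angular": [0, 0, 0]}, {"fingers": 1, "translation": [-0.012, -0.006, 0.72], "angular": [0, 0, 0]}, {"fingers": 1, "translation": [-0.012, -0.006, 0.72], "angular": [0, 0, 0]}])

```text
clock: 47.88
tcp_pos: [0.4855, -0.2855, 0.053]
tool_rot: [179.9, 0.0, 81.0]
wrist_force: [-0.0, 0.4, 0.1]
gripper_width: 0.0412
```

```bash
python3 - <<'E'
from h import *
plan(.485,-.2838,.0222,81)
im,d=optics.snapshot('scene'); crop(im,200,40,340,150,5,'pics/d6.png')
E
```

```text
pos [ 0.4855 -0.2855  0.053 ] rot [179.9   0.   81. ] t 47.875 w 0.0412 F [-0.   0.4  0.1]
n 1 tr [ 0.013 -0.007  0.257] ang [0.002 0.    0.001]
```

View pics/d6.png

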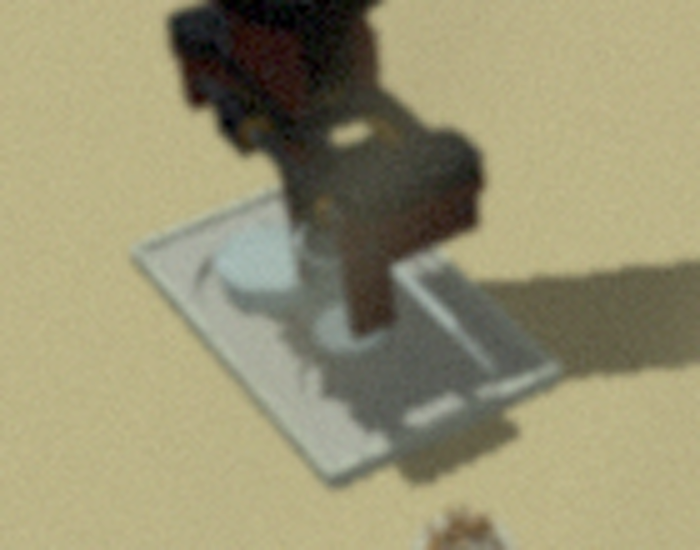

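Call:
arm_command(increments=[{"fingers": 1, "translation": [0.01, -0.006, 0.07], "angular": [0, 0, 0]}, {"fingers": 1, "translation": [0.01, -0.006, 0.13], "angular": [0, 0, 0]}, {"fingers": 1, "translation": [0.01, -0.006, 0.19], "angular": [0, 0, 0]}, {"fingers": 1, "translation": [0.01, -0.006, 0.23], "angular": [0, 0, 0]}, {"fingers": 1, "translation": [0.01, -0.006, 0.253], "angular": [0, 0, 0]}, {"fingers": 1, "translation": [0.01, -0.006, 0.253], "angular": [0, 0, 0]}])

```text
clock: 48.68
tcp_pos: [0.4839, -0.2841, 0.0214]
tool_rot: [-180.0, -0.0, 81.0]
wrist_force: [-0.4, 0.9, 3.2]
gripper_width: 0.041
```

Call:
arm_command(increments=[{"fingers": 1, "translation": [0, 0, 0.004], "angular": [0, 0, 0]}, {"fingers": 1, "translation": [0, 0, 0.008], "angular": [0, 0, 0]}, {"fingers": 1, "translation": [0, 0, 0.008], "angular": [0, 0, 0]}])

```text
clock: 49.05
tcp_pos: [0.4839, -0.2842, 0.0214]
tool_rot: [180.0, -0.0, 81.0]
wrist_force: [-4.4, 2.2, 12.0]
gripper_width: 0.0408
```

On the floor. I'll relax slightly and release to about 57 mm.

Call:
arm_command(increments=[{"fingers": 0.0, "translation": [0, 0, -0.008], "angular": [0, 0, 0]}, {"fingers": -0.3, "translation": [0, 0, -0.008], "angular": [0, 0, 0]}, {"fingers": -0.3, "translation": [0, 0, -0.008], "angular": [0, 0, 0]}, {"fingers": -0.3, "translation": [0, 0, -0.008], "angular": [0, 0, 0]}, {"fingers": -0.3, "translation": [0, 0, -0.008], "angular": [0, 0, 0]}])

```text
clock: 49.68
tcp_pos: [0.4839, -0.284, 0.0212]
tool_rot: [-180.0, -0.0, 81.0]
wrist_force: [-0.3, 0.3, -0.6]
gripper_width: 0.057
```

Call:
arm_command(increments=[{"fingers": -0.3, "translation": [0, 0, -0.15], "angular": [0, 0, 0]}, {"fingers": -0.3, "translation": [0, 0, -0.35], "angular": [0, 0, 0]}, {"fingers": -0.3, "translation": [0, 0, -0.7], "angular": [0, 0, 0]}, {"fingers": -0.3, "translation": [0, 0, -1], "angular": [0, 0, 0]}, {"fingers": -0.3, "translation": [0, 0, -1], "angular": [0, 0, 0]}])

```text
clock: 50.3
tcp_pos: [0.4858, -0.2852, 0.1451]
tool_rot: [179.6, 0.1, 81.0]
wrist_force: [-0.4, -0.7, -0.5]
gripper_width: 0.057
```

Call:
arm_command(increments=[{"fingers": -0.3, "translation": [1, -0.3, 0], "angular": [0, 0, 0]}, {"fingers": -0.3, "translation": [1, -0.3, 0], "angular": [0, 0, 0]}, {"fingers": -0.3, "translation": [1, -0.3, 0], "angular": [0, 0, 0]}, {"fingers": -0.3, "translation": [1, -0.3, 0], "angular": [0, 0, 0]}])

```text
clock: 50.8
tcp_pos: [0.4671, -0.1602, 0.1413]
tool_rot: [180.0, 0.0, 81.0]
wrist_force: [0.6, -0.7, -0.7]
gripper_width: 0.0571
```

Call:
arm_command(increments=[{"fingers": -0.3, "translation": [1, 0.2, 0], "angular": [0, 0, 0]}, {"fingers": -0.3, "translation": [1, 0.2, 0], "angular": [0, 0, 0]}, {"fingers": -0.3, "translation": [1, 0.2, 0], "angular": [0, 0, 0]}, {"fingers": -0.3, "translation": [1, 0.2, 0], "angular": [0, 0, 0]}])

```text
clock: 51.3
tcp_pos: [0.5095, -0.0471, 0.1411]
tool_rot: [-180.0, 0.1, 80.9]
wrist_force: [0.3, 0.0, 0.3]
gripper_width: 0.0573
```

```bash
python3 - <<'E'
from h import *
from loc import BX,H
im,d=optics.snapshot('scene'); cv2.imwrite('pics/e1.png',im[:,:,::-1]); crop(im,200,60,340,150,5,'pics/e1c.png')
im,d=optics.snapshot('top'); cv2.imwrite('pics/e1t.png',im[:,:,::-1]); np.savez('top4.npz',im=im,d=d); crop(im,405,215,525,305,6,'pics/e1tc.png')
f,cx,cy,T=K('top'); v,u=np.mgrid[:400,:640]
P=(np.stack([(u-cx)/f*d,(v-cy)/f*d,d],-1)-T[:3,3])@T[:3,:3]
for n,(a,b,c,e),lo,hi in(('dish',(462,235,506,275),.016,.03),('beaker',(425,228,462,270),.045,.08),('sb',BX['sb'],.024,.06),('lb',BX['lb'],.043,.09),('pot',BX['pot'],.035,.08),('cover',(188,222,238,258),.043,.06),('bottle',(150,230,185,265),.04,.09)):
    q=P[b:e,a:c].reshape(-1,3); s=q[(q[:,2]>lo)&(q[:,2]<hi)]
    if len(s)<5: print(n,len(s)); continue
    r=cv2.minAreaRect((s[:,:2]*1000).astype(np.float32)); print(n,len(s),np.median(s[:,2]).round(4),np.percentile(s[:,2],95).round(4),s[:,:2].mean(0).round(4),np.round(r[0],1),np.round(r[1],1))
E
```

```text
dish 462 0.0213 0.0251 [ 0.4677 -0.3796] [ 481.3 -384.5] [57.9 86.1]
beaker 109 0.0594 0.0638 [ 0.4837 -0.2876] [ 483.5 -286.2] [40.3 42.1]
sb 71 0.0347 0.0443 [0.6653 0.178 ] [666.3 179.1] [22.2 20.9]
lb 171 0.0695 0.0751 [0.5738 0.1305] [573.  129.6] [57.3 56.8]
pot 0
cover 116 0.0503 0.0542 [0.4907 0.281 ] [490.9 281.8] [25.3 25.9]
bottle 163 0.0533 0.0669 [0.4708 0.3807] [470.9 383.5] [32.3 31.3]
```

View pics/e1.png

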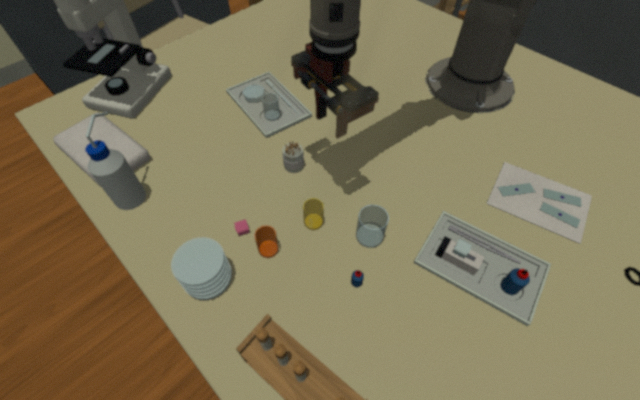

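View pics/e1t.png

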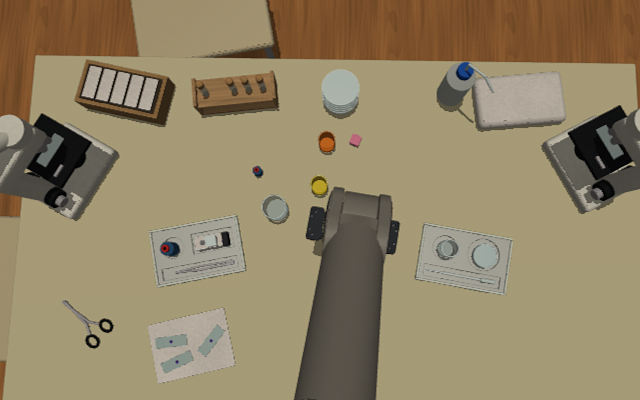

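View pics/e1tc.png

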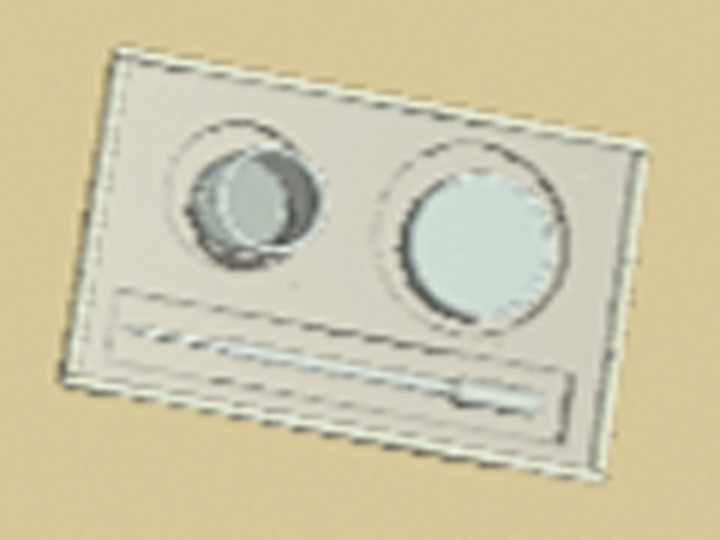

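```bash
python3 -c "
from station import arm
print(arm.finish_job())"
```

```text
the job is handed in; nothing more can be done
None
```

Both kits are made up, in the order asked, and the job is handed in after about 51 s of robot time. I set each item down slowly until it touched and released it there. The wrist force readings I saw stayed below 14 N.

**Leaf-skin kit**
- **Slide box:** it lies flat in the long pocket, with its top at 31 mm, so it is fully down.
- **Dropper bottle:** the larger one stands in the round pocket. It touched down at the height expected for the pocket floor.
- **Cover-glass box:** it sits on the slide box with its top at 50 mm, about 2 mm off centre and turned the same way within 1°.

**Pond-water kit**
- **Petri dish:** it is in the wide pocket with its top at 21 mm, so it is fully down.
- **Small beaker:** it stands upright in the narrower pocket. It touched down at the expected height.

**Left alone**
- **Small bottle and large beaker:** both measure within about 1 mm of where they started.
- **Toothpick pot:** the arm hid it from the top camera in the last picture, so I checked it only in the scene view. It stands there at its original place.
- **Coloured look-alikes:** they look untouched in the last pictures.

Three depth readings were poor:
- A fitted outline around the dish gave an impossible size. I relied on its height, average position and the picture instead.
- The beaker's rim measured between 59 and 64 mm, spread around the expected 61 mm.
- The slide box measured 3 mm from where I released it, along its length. It is still well inside its pocket.

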